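# Turn the soldering carrier on the suction plate and load it

### The job

Shut the vacuum valve, then turn the square soldering carrier a quarter turn anticlockwise (seen from above) by pushing it round against the fixed steel post, sliding it without lifting it, until its connector strip lies along the side facing the robot, square with the suction plate, and the carrier completely covers the suction ring. Then open the valve fully again and only after that load every capacitor, one to a pocket, seated flat on the pocket floor and let go. There are three to five capacitors; any pocket will do, and the spool, bottle and screwdriver must not be disturbed.

Things in the scene. Friction and masses are not known exactly. Their poses are not given: they have to be found in the camera images.
- plate: Fixed aluminium suction plate, 240 (x) x 300 (y) x 12 mm, lying on the bench. Origin: centre of its underside; z up. Its -x side is the one facing the robot (its yaw is within 0.1 rad of the world's). Its top is 12 mm above the bench.
- ring (a point): Centre of the black suction ring, outer diameter 60 mm, flat on the plate's top at plate x = +15, y = +45 mm. The carrier covers it completely when the ring's centre is within 53 mm of the carrier's centre along each of the carrier's own x and y.
- post: Fixed upright round steel post, diameter 20 mm, 45 mm tall, standing on the plate's top, near the middle of the plate's robot-side (-x) edge. Origin: centre of its foot, 12 mm above the bench. It can take any push.
- carrier: Loose square black plastic carrier, 166 x 166 x 16 mm, about 0.6 kg, lying flat on the plate; six pockets open to the top, two along its x by three along its y. Origin: centre of its underside. At the start carrier x points along plate +y within 0.2 rad, and it lies on the post's -y side, 3 to 18 mm clear of it. It must end with carrier x along plate -x.
- strip (a point): Middle of the top of the white connector strip with brass contacts (6 x 110 mm, 12 mm high above the carrier's top) that stands along the carrier's +x side. The point is at carrier x = +78.5 mm, 28 mm above the underside. The strip starts on the plate's +y side, nearest the post, and must end on the plate's -x side.
- pocket0 (a point): Centre of the floor of the pocket (66 along carrier x, 40 along carrier y, 11 mm deep) at carrier x = -38, y = -57 mm, 5 mm above the carrier's underside.
- pocket1 (a point): Centre of the floor of the pocket (66 along carrier x, 40 along carrier y, 11 mm deep) at carrier x = -38, y = 0 mm, 5 mm above the carrier's underside.
- pocket2 (a point): Centre of the floor of the pocket (66 along carrier x, 40 along carrier y, 11 mm deep) at carrier x = -38, y = 57 mm, 5 mm above the carrier's underside.
- pocket3 (a point): Centre of the floor of the pocket (66 along carrier x, 40 along carrier y, 11 mm deep) at carrier x = 38, y = -57 mm, 5 mm above the carrier's underside.
- pocket4 (a point): Centre of the floor of the pocket (66 along carrier x, 40 along carrier y, 11 mm deep) at carrier x = 38, y = 0 mm, 5 mm above the carrier's underside.
- pocket5 (a point): Centre of the floor of the pocket (66 along carrier x, 40 along carrier y, 11 mm deep) at carrier x = 38, y = 57 mm, 5 mm above the carrier's underside.
- valve: Fixed brass ball valve on a 70 mm square foot; its pipe (80 mm long, axis 50 mm above the bench) runs along the valve's y. It stands either left or right of the plate. Origin: centre of the foot's underside; z up.
- valve_axis (a point): Point on the valve lever's vertical turning axis, 90 mm above the bench, at the height of the lever's middle; axes as the valve's.
- lever_grip (a point): Middle of the grip part of the lever, 85 mm from the turning axis. The lever is level, 105 mm long from the axis; its outer 60 mm is a black rubber sleeve 20 mm wide and 18 mm high (81 to 99 mm above the bench). Nothing stands under it beyond 40 mm from the axis.
- valve_lever (a joint): Valve lever angle: 0 = shut (across the pipe, pointing to the valve's -x, towards the robot), 1.57 = open (along the pipe, pointing to the valve's +y); stops at both ends. Opening is clockwise from above. Stiff (0.12 N m), stays where left. Starts open or nearly so. Shut: below 0.15; fully open: above 1.42.
- cap0: Loose grey boxed film capacitor, 60 (x) x 34 (y) x 30 (z) mm, about 0.11 kg, with two 6 mm high terminals (look only) on its top, standing on the bench on the thin paper sheet at the other side of the plate from the valve. Origin: centre of its underside. May be absent.
- cap1: Loose grey boxed film capacitor, 60 (x) x 34 (y) x 30 (z) mm, about 0.11 kg, with two 6 mm high terminals (look only) on its top, standing on the bench on the thin paper sheet at the other side of the plate from the valve. Origin: centre of its underside. May be absent.
- cap2: Loose grey boxed film capacitor, 60 (x) x 34 (y) x 30 (z) mm, about 0.11 kg, with two 6 mm high terminals (look only) on its top, standing on the bench on the thin paper sheet at the other side of the plate from the valve. Origin: centre of its underside. May be absent.
- cap3: Loose grey boxed film capacitor, 60 (x) x 34 (y) x 30 (z) mm, about 0.11 kg, with two 6 mm high terminals (look only) on its top, standing on the bench on the thin paper sheet at the other side of the plate from the valve. Origin: centre of its underside. May be absent.
- cap4: Loose grey boxed film capacitor, 60 (x) x 34 (y) x 30 (z) mm, about 0.11 kg, with two 6 mm high terminals (look only) on its top, standing on the bench on the thin paper sheet at the other side of the plate from the valve. Origin: centre of its underside. May be absent.
- spool: Bystander: solder spool, diameter 64, height 44 mm, on the bench beyond the plate. Origin: centre of its underside.
- flux: Bystander: amber flux bottle, diameter 44, height 110 mm. Origin: centre of its underside.
- driver: Bystander: screwdriver lying on the bench beyond the plate.
Mind the look-alikes: they are no part of the job. What is shaped like the cap4 but brown or orange is not meant.

How it is judged:
On the way, in this order (a step that is already met when the one before it is completed fails the run):
1. the valve is shut (lever below 0.15 rad) (value of joint valve_lever below 0.15 rad), for 0.2 s.
2. with the valve shut, the carrier is part-way round (20 to 70 degrees) and presses on the post (value of joint valve_lever below 0.15 rad and angle between the x axis of carrier and the x axis of plate, either way round between 0.35 and 1.22 rad and contact force between carrier and post above 0.3 N), for 0.05 s.
3. with the valve shut, the carrier lies with its strip towards the robot, square with the plate within 10 degrees, and covers the suction ring (angle between the x axis of carrier and the x axis of plate, either way round below 0.175 rad and x of strip in the frame of plate below 0 m and x of ring in the frame of carrier between -0.054 and 0.054 m and y of ring in the frame of carrier between -0.054 and 0.054 m and angle between carrier's own z axis and vertical below 0.05 rad and value of joint valve_lever below 0.15 rad), for 0.2 s.
4. the valve is fully open (lever above 1.42 rad) with the carrier still in place and no capacitor in it yet (angle between the x axis of carrier and the x axis of plate, either way round below 0.175 rad and x of strip in the frame of plate below 0 m and x of ring in the frame of carrier between -0.054 and 0.054 m and y of ring in the frame of carrier between -0.054 and 0.054 m and angle between carrier's own z axis and vertical below 0.05 rad and value of joint valve_lever above 1.42 rad and horizontal distance between each of cap0, cap1, cap2, cap3, cap4 and carrier above 0.08 m), for 0.2 s.
At the end, for the whole second after the job is handed in: Carrier flat, strip on the robot's side, square with the plate within 10 degrees, ring within 54 mm of its centre along each carrier axis; valve lever above 1.42 rad; every capacitor upright within 7 degrees in a pocket, within 7 mm of its centre and down on the floor, at rest (angle between the x axis of carrier and the x axis of plate, either way round below 0.175 rad and x of strip in the frame of plate below 0 m and x of ring in the frame of carrier between -0.054 and 0.054 m and y of ring in the frame of carrier between -0.054 and 0.054 m and angle between carrier's own z axis and vertical below 0.05 rad and value of joint valve_lever above 1.42 rad and linear speed of each of carrier, cap0, cap1, cap2, cap3, cap4 below 0.02 m/s and ((horizontal distance between cap0 and pocket0 below 0.007 m and distance between cap0 and pocket0 below 0.009 m) or (horizontal distance between cap0 and pocket1 below 0.007 m and distance between cap0 and pocket1 below 0.009 m) or (horizontal distance between cap0 and pocket2 below 0.007 m and distance between cap0 and pocket2 below 0.009 m) or (horizontal distance between cap0 and pocket3 below 0.007 m and distance between cap0 and pocket3 below 0.009 m) or (horizontal distance between cap0 and pocket4 below 0.007 m and distance between cap0 and pocket4 below 0.009 m) or (horizontal distance between cap0 and pocket5 below 0.007 m and distance between cap0 and pocket5 below 0.009 m)) and angle between each of cap0, cap1, cap2, cap3, cap4's own z axis and vertical below 0.12 rad and ((horizontal distance between cap1 and pocket0 below 0.007 m and distance between cap1 and pocket0 below 0.009 m) or (horizontal distance between cap1 and pocket1 below 0.007 m and distance between cap1 and pocket1 below 0.009 m) or (horizontal distance between cap1 and pocket2 below 0.007 m and distance between cap1 and pocket2 below 0.009 m) or (horizontal distance between cap1 and pocket3 below 0.007 m and distance between cap1 and pocket3 below 0.009 m) or (horizontal distance between cap1 and pocket4 below 0.007 m and distance between cap1 and pocket4 below 0.009 m) or (horizontal distance between cap1 and pocket5 below 0.007 m and distance between cap1 and pocket5 below 0.009 m)) and ((horizontal distance between cap2 and pocket0 below 0.007 m and distance between cap2 and pocket0 below 0.009 m) or (horizontal distance between cap2 and pocket1 below 0.007 m and distance between cap2 and pocket1 below 0.009 m) or (horizontal distance between cap2 and pocket2 below 0.007 m and distance between cap2 and pocket2 below 0.009 m) or (horizontal distance between cap2 and pocket3 below 0.007 m and distance between cap2 and pocket3 below 0.009 m) or (horizontal distance between cap2 and pocket4 below 0.007 m and distance between cap2 and pocket4 below 0.009 m) or (horizontal distance between cap2 and pocket5 below 0.007 m and distance between cap2 and pocket5 below 0.009 m)) and ((horizontal distance between cap3 and pocket0 below 0.007 m and distance between cap3 and pocket0 below 0.009 m) or (horizontal distance between cap3 and pocket1 below 0.007 m and distance between cap3 and pocket1 below 0.009 m) or (horizontal distance between cap3 and pocket2 below 0.007 m and distance between cap3 and pocket2 below 0.009 m) or (horizontal distance between cap3 and pocket3 below 0.007 m and distance between cap3 and pocket3 below 0.009 m) or (horizontal distance between cap3 and pocket4 below 0.007 m and distance between cap3 and pocket4 below 0.009 m) or (horizontal distance between cap3 and pocket5 below 0.007 m and distance between cap3 and pocket5 below 0.009 m)) and ((horizontal distance between cap4 and pocket0 below 0.007 m and distance between cap4 and pocket0 below 0.009 m) or (horizontal distance between cap4 and pocket1 below 0.007 m and distance between cap4 and pocket1 below 0.009 m) or (horizontal distance between cap4 and pocket2 below 0.007 m and distance between cap4 and pocket2 below 0.009 m) or (horizontal distance between cap4 and pocket3 below 0.007 m and distance between cap4 and pocket3 below 0.009 m) or (horizontal distance between cap4 and pocket4 below 0.007 m and distance between cap4 and pocket4 below 0.009 m) or (horizontal distance between cap4 and pocket5 below 0.007 m and distance between cap4 and pocket5 below 0.009 m))); the robot touches nothing.
It fails at once if the solder spool is moved more than 30 mm (distance of spool from where it was at the start of the episode above 0.03 m).
It fails at once if the flux bottle is moved more than 30 mm (distance of flux from where it was at the start of the episode above 0.03 m).
It fails at once if the screwdriver is moved more than 30 mm (distance of driver from where it was at the start of the episode above 0.03 m).
It fails at once if the carrier is lifted off the plate by more than 20 mm (z of carrier in the frame of plate above 0.032 m).
Of cap0, cap1, cap2, cap3, cap4 only 3 to 5 are there at a start; the rules pass over those that are not, and their reading is None.
At some moment in a run one of cap0, cap1, cap2, cap3, cap4 may be knocked a few centimetres aside while the robot is not near it.
Once in a run the grip may slacken for a moment while it holds something.
It also fails if it takes over 210 s, if anything falls off the work surface, if the arm or the gripper's body presses on something with over 40 N, if the wrist force passes 120 N, or if a joint passes its speed limit or range.

### The arm

A 7-joint arm with a two-finger parallel gripper is mounted at the origin on the work surface. World frame = base frame: x ahead of the robot, y to its left, z up, the work surface at z = 0. Lengths are in m, angles in rad, forces in N, time in s.
With the tool pointing down it reaches from about 0.425 to 0.975 m from the base axis. Payload 16.7 kg.
Tool frame: the origin (TCP) lies midway between the tips of the shut fingers; the grasp point (between the pads) lies 19 mm behind it; z points along the fingers, y is the direction in which the jaws open and shut (so a half turn about z gives the same grasp; the last joint's range is limited). The gripper opens to 85 mm and grips with 20 to 120 N. Pads are 22 mm wide; open, the fingers measure 114 mm over their backs; the gripper's body (76 mm by 85 mm) begins 54 mm behind the grasp point. The pads swing forward as they close: fully open they stand 13 mm farther back than shut.
Start: joints at [-1.47, 0.426, 0.074, 1.606, -0.034, 1.111, -0.067], TCP at [0.168, 0.654, 0.231] pointing down, gripper open.
Joint ranges: [-2.85, 2.85], [-0.5, 2.14], [-1.23, 1.37], [0.21, 2.46], [-1.02, 4.16], [0.16, 2.05], [-2.73, 2.73]. Speed limits (rad/s): [1.89, 1.89, 2.39, 2.39, 3.01, 3.01, 3.01].

### API

Orientations are given as a 3x3 rotation matrix whose columns are the frame's x, y, z axes.
In Python, from rig import * gives the robot as it stands.
- The arm moves only by the tool apply_moves, never from a script. Its argument "moves" is a list that holds one entry, the list of rows, each a list of 5 numbers: the shift along the world's x, y, z in m, then the turn about the world's z in rad, then the closure, from 0 (fully open) to 1 (shut). A call has 1 to 12 rows; each row shifts and turns the commanded pose from where the row before left it; what a row does not reach is not made up. A row lasts 1/8 s, in which the tool goes at most 62.5 mm and 10.7 degrees, less where a joint would pass 70% of its speed; a pose out of reach is approached as far as the arm can. A call with a gripper value outside its range is refused whole. The fingers move at their own pace and stop on an object; "squeeze" is the grip in N (left out, the last holds). Time passes only in rows, so rows that do not move let the fingers close. It gives the time, the measured TCP pose, the force and the opening at its end, in the units of the state.
- read_state(): the state, without advancing time (a new reading comes with each control period).
- read_camera(name): name is "scene" or "top" or "wrist"; returns a dict with "color" (384x512x3 uint8, red, green, blue), "intrinsics" (3x3 intrinsics, pixels), "world_to_cam" (4x4, takes a point from world to camera coordinates). Camera axes: x right, y down, z forward; pixel columns grow to the right and rows downward; lengths in m; the calibration is good to about 2 mm. A picture is of the moment at which its call begins. There is no depth.
- hand_in(): hands the job in, once; it reports no verdict.
The state is a dict: "clock": time; "joints": joint angles; "qvel": joint speeds; "joint_torque": joint torques, N m; "eef_pos": TCP position; "ee_rot": TCP orientation; "ft_force": force on the tool from outside, world axes, zero at the start; "ft_torque": the same for the moment, N m; "width": finger opening in m.
Only numpy, scipy, OpenCV 4.12 (cv2) and the standard library are available. Lean on these libraries where they do the work, as an engineer would, in place of code of your own. Each camera call takes 0.05 s, during which the arm holds its last target. There are 200 camera calls.

## Working session

There is one attempt and no reset: what is moved stays moved. The work goes in short steps, Python scripts to look and compute and a tool call to move; the robot and the scene stay as the last step left them, time stands still between calls to the robot, and variables do not carry over. Pictures are saved under pics/ and viewed, about 12 in all and at most 16, crops included, and the job is handed in when it is done.

Besides the shell and the picture viewer there is one more tool, called after "Request:" as name(argument=value, ...) on one line, values as JSON. apply_moves: Moves the arm, as the interface text tells. Its arguments: {"type":"object","properties":{"moves":{"type":"array","items":{"type":"array","items":{"type":"array","items":{"type":"number"}}}},"squeeze":{"type":"number"}},"required":["moves"]}

```bash
ls; mkdir -p pics
cat > h.py <<'E'
from rig import *
import numpy as np, cv2
def cam(n):
    c=read_camera(n); return c['color'],np.array(c['intrinsics']),np.array(c['world_to_cam'])
def ray(K,T,u,v,z):
    R,t=T[:3,:3],T[:3,3]; d=R.T@np.linalg.inv(K)@np.array([u,v,1.]); o=-R.T@t
    return o+d*(z-o[2])/d[2]
def proj(K,T,p):
    q=K@(T[:3,:3]@np.array(p)+T[:3,3]); return q[:2]/q[2]
def save(n,img): cv2.imwrite('pics/'+n+'.png',img[:,:,::-1])
E
python3 - <<'E'
from h import *
s=read_state()
print({k:np.round(s[k],3) for k in('clock','eef_pos','ee_rot','ft_force','width')})
a=[]
for n in('scene','top'):
    c,K,T=cam(n); np.savez(f'{n}0.npz',c=c,K=K,T=T); save(n+'0',c); print(n,K.round(1).tolist(),(-T[:3,:3].T@T[:3,3]).round(3),T[2,:3].round(2))
E
```

```text
pics
{'clock': np.float64(0.0), 'eef_pos': array([0.167, 0.653, 0.231]), 'ee_rot': array([[-0.969,  0.248, -0.   ],
       [ 0.248,  0.969, -0.001],
       [-0.   , -0.001, -1.   ]]), 'ft_force': array([ 0.523, -0.236,  0.994]), 'width': np.float64(0.085)}
scene [[467.6, 0.0, 253.0], [0.0, 467.6, 190.5], [0.0, 0.0, 1.0]] [ 1.353 -0.56   0.678] [-0.71  0.47 -0.52]
top [[350.1, 0.0, 251.9], [0.0, 350.1, 190.3], [0.0, 0.0, 1.0]] [ 0.372 -0.007  0.923] [ 0.19 -0.03 -0.98]
```

View pics/top0.png

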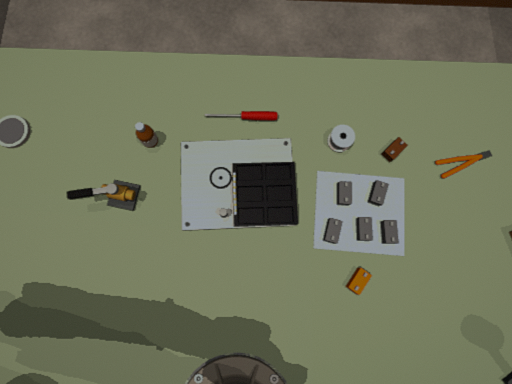

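View pics/scene0.png

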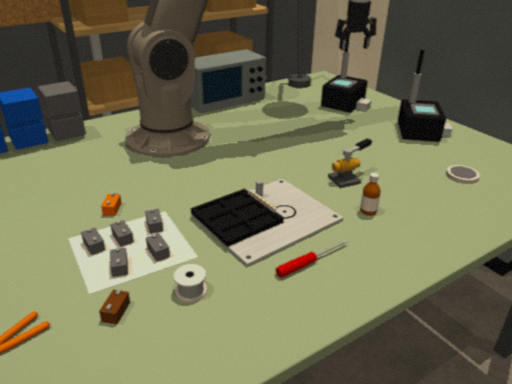

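The top view (x up, y left) shows the plate at (238,184), with the post at (224,212) and the ring at (221,178). The carrier is at (266,193) with its strip on the left. The valve is at (125,194) with its lever pointing left (+y), so it is open.

What could be mistaken for a capacitor, by pixel in top0:
- **Grey boxes on the paper (the real ones):** (345,193), (379,193), (333,231), (365,229) and (390,232).
- **Look-alikes:** brown at (395,149) and orange at (359,281).

I choose the five grey ones.

```bash
cat > meas.py <<'E'
from h import *
def rect(mask,lo,hi):
    cs,_=cv2.findContours(mask.astype(np.uint8),cv2.RETR_EXTERNAL,cv2.CHAIN_APPROX_NONE)
    return [c for c in cs if lo<cv2.contourArea(c)<hi]
def carrier(c,K,T,box,z=0.028,th=45):
    x0,y0,x1,y1=box; m=np.zeros(c.shape[:2],np.uint8); m[y0:y1,x0:x1]=(c[y0:y1,x0:x1].max(2)<th)
    m=cv2.morphologyEx(m,cv2.MORPH_CLOSE,np.ones((5,5))); k=max(rect(m,100,1e5),key=cv2.contourArea)
    P=np.array([ray(K,T,u,v,z)[:2] for u,v in k[:,0]]).astype(np.float32)
    (cx,cy),(w,h),a=cv2.minAreaRect(P*1000); return (cx,cy),(w,h),a
E
python3 - <<'E'
from meas import *
d=np.load('top0.npz'); c,K,T=d['c'],d['K'],d['T']
hsv=cv2.cvtColor(c,cv2.COLOR_RGB2HSV)
print('carrier',carrier(c,K,T,(226,150,305,240)))
# plate: low-sat bright
m=np.zeros(c.shape[:2],np.uint8); m[125:245,170:305]=((hsv[...,1]<40)&(hsv[...,2]>90))[125:245,170:305]
m2=m.copy(); m2[150:240,226:305]|=(c[150:240,226:305].max(2)<45)
m2=cv2.morphologyEx(m2,cv2.MORPH_CLOSE,np.ones((5,5)))
k=max(rect(m2,100,1e5),key=cv2.contourArea)
P=np.array([ray(K,T,u,v,.012)[:2] for u,v in k[:,0]],np.float32)*1000
print('plate',cv2.minAreaRect(P))
for n,(u,v) in {'ringpx':(221,178)}.items(): print(n,ray(K,T,u,v,.012).round(3))
# caps
m=np.zeros(c.shape[:2],np.uint8); m[165:260,305:410]=(c[165:260,305:410].max(2)<110)
for k in rect(m,60,2000):
    P=np.array([ray(K,T,u,v,.03)[:2] for u,v in k[:,0]],np.float32)*1000
    r=cv2.minAreaRect(P); print('cap',np.round(r[0]),np.round(r[1]),round(r[2]),cv2.minAreaRect(k)[0])
# lever black
m=np.zeros(c.shape[:2],np.uint8); m[180:205,55:100]=(c[180:205,55:100].max(2)<45)
for k in rect(m,10,2000):
    P=np.array([ray(K,T,u,v,.095)[:2] for u,v in k[:,0]],np.float32)*1000
    print('lever',cv2.minAreaRect(P))
a=cv2.resize(c[120:260,50:250],None,fx=4,fy=4,interpolation=cv2.INTER_CUBIC); save('cropA',a)
E
```

```text
carrier ((539.3279418945312, -56.329010009765625), (165.09664916992188, 181.8929901123047), 2.3204619884490967)
plate ((570.0026245117188, 3.7211151123046875), (240.6420440673828, 304.54425048828125), 3.4630961418151855)
ringpx [0.581 0.05  0.012]
cap [ 445. -386.] [59. 44.] 1 (388.8248596191406, 231.54823303222656)
cap [ 446. -239.] [39. 63.] 76 (332.0533752441406, 230.4353790283203)
cap [ 452. -321.] [59. 42.] 0 (364.0, 228.5)
cap [ 544. -272.] [40. 64.] 88 (343.5, 193.0)
cap [ 546. -362.] [41. 66.] 72 (377.4140319824219, 192.8094482421875)
lever ((517.3218383789062, 376.8209228515625), (19.672622680664062, 59.65310287475586), 9.734390258789062)
```

View pics/cropA.png

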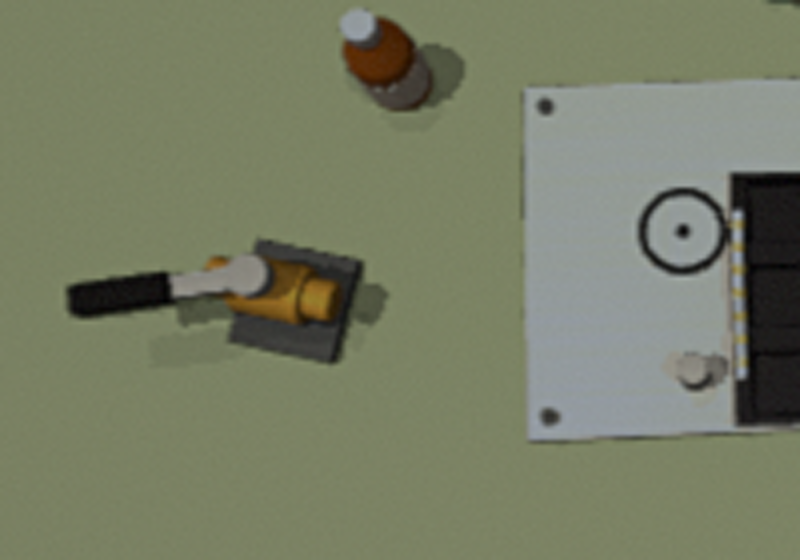

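Run:
```python
from meas import *
d=np.load('top0.npz'); c,K,T=d['c'],d['K'],d['T']
f=lambda x,y,z:(ray(K,T,50+x/4-.375,120+y/4-.375,z)*1000).round()
print('hub',f(245,275,.1),'tip',f(68,300,.09),'ring',f(683,231,.012),'post',f(696,369,.057))
print('carrier left corners',f(731,173,.028),f(735,427,.028))
print('foot corners',[f(x,y,.008) for x,y in((260,238),(363,263),(335,362),(230,342))])
for n in((200,165),(200,190)): pass
print('row198 max', c[198,285:310].max(1), 'world y', (ray(K,T,297,198,.028)*1000).round())
```

```text
hub [530. 304. 100.] tip [514. 410.  90.] ring [582.  52.  12.] post [484.  38.  57.]
carrier left corners [619.  20.  28.] [451.  14.  28.]
foot corners [array([572., 331.,   8.]), array([557., 262.,   8.]), array([491., 275.,   8.]), array([503., 344.,   8.])]
row198 max [ 27  25  28  28  28  26  16  19  24  26  25  43  79 122 134 131 132 130
 133 130 133 131 130 130 131] world y [ 528. -150.   28.]
```

Request:
apply_moves(moves=[[[0.029,-0.022,0,-0.095,0],[0.029,-0.022,0,-0.095,0],[0.029,-0.022,0,-0.095,0],[0.029,-0.022,0,-0.095,0],[0.029,-0.022,0,-0.095,0],[0.029,-0.022,0,-0.095,0],[0.029,-0.022,0,-0.095,0.6],[0.029,-0.022,0,-0.095,0.6],[0.029,-0.022,0,-0.095,0.6],[0.029,-0.022,0,-0.095,0.6],[0.029,-0.022,0,-0.095,0.6],[0.029,-0.023,0,-0.1,0.6]]], squeeze=30)

```text
clock: 1.6
eef_pos: [0.5174, 0.3873, 0.2313]
ee_rot: [[-0.168, 0.986, 0.0], [0.986, 0.168, -0.0], [-0.0, 0.0, -1.0]]
ft_force: [0.8, -0.4, -0.6]
width: 0.0341
```

```bash
cat > st.py <<'E'
from h import *
s=read_state(); R=s['ee_rot']; print('t',round(float(s['clock']),2),'p',np.round(s['eef_pos']*1000 if hasattr(s['eef_pos'],'shape') else s['eef_pos'],1),'yaw_y',round(float(np.degrees(np.arctan2(R[1][1],R[0][1]))),1),'F',np.round(s['ft_force'],1),'w',round(float(s['width'])*1000,1),'q',np.round(s['joints'],2))
E
python3 st.py
python3 - <<'E'
from h import *
c,K,T=cam('wrist'); np.savez('w1.npz',c=c,K=K,T=T); save('w1',c); print(K.round(0).tolist())
E
```

```text
t 1.6 p [517.4 387.3 231.3] yaw_y 9.7 F [ 0.8 -0.4 -0.6] w 34.1 q [-1.07  0.4   0.43  1.69 -0.19  1.09 -0.41]
[[301.0, 0.0, 258.0], [0.0, 301.0, 183.0], [0.0, 0.0, 1.0]]
```

View pics/w1.png

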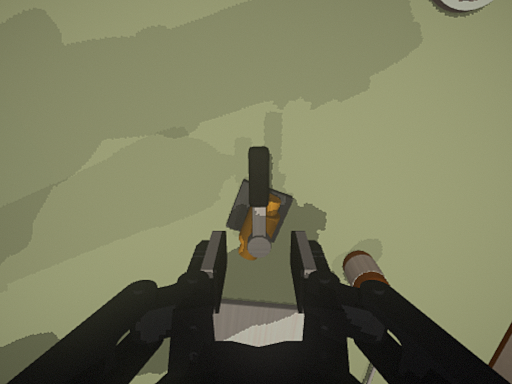

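The wrist view shows the black lever at (258,175), centred and aligned between the fingers. The bottle is clear at the right.

Request:
apply_moves(moves=[[[0,0,-0.03,0,0.6],[0,0,-0.03,0,0.6],[0,0,-0.03,0,0.6],[0,0,-0.03,0,0.6],[0,0,-0.02,0,0.6],[0,0,-0.015,0,0.6],[0,0,0,0,0.6]]])

```text
clock: 2.52
eef_pos: [0.5155, 0.3885, 0.0756]
ee_rot: [[-0.173, 0.985, -0.001], [0.985, 0.173, -0.001], [-0.001, -0.001, -1.0]]
ft_force: [0.5, 0.3, -0.5]
width: 0.0344
```

Request:
apply_moves(moves=[[[-0.0136,-0.0036,0,0.166,0.6],[-0.0128,-0.0058,0,0.166,0.6],[-0.0117,-0.0078,0,0.166,0.6],[-0.0103,-0.0096,0,0.166,0.6],[-0.0085,-0.0112,0,0.166,0.6],[-0.0065,-0.0125,0,0.166,0.6],[-0.0045,-0.0134,0,0.166,0.6],[-0.0021,-0.0139,0,0.166,0.6],[0,0,0,0,0.6],[0,0,0,0,0.6]]])

```text
clock: 3.78
eef_pos: [0.4478, 0.316, 0.0787]
ee_rot: [[-0.998, 0.066, 0.006], [0.066, 0.998, 0.008], [-0.005, 0.008, -1.0]]
ft_force: [6.0, 23.0, -6.2]
width: 0.0341
```

```bash
python3 st.py
```

```text
t 3.77 p [447.8 316.   78.7] yaw_y 86.2 F [ 6.  23.  -6.2] w 34.1 q [-0.76  0.41  0.04  2.03 -0.03  0.7   0.8 ]
```

Request:
apply_moves(moves=[[[0,0.009,0,0,0.6],[0,0.001,0,0,0.5],[0,0,0.03,0,0.5],[0,0,0.05,0,0.5],[0,0,0.05,0,0.5],[0,-0.05,0,0,0.5],[0,-0.05,0,0,0.5],[0,-0.05,0,0,0.5]]])

```text
clock: 4.78
eef_pos: [0.4453, 0.169, 0.2067]
ee_rot: [[-0.998, 0.068, 0.0], [0.068, 0.998, 0.0], [-0.0, 0.0, -1.0]]
ft_force: [0.3, 0.2, 0.0]
width: 0.0427
```

```bash
python3 st.py
python3 - <<'E'
from meas import *
c,K,T=cam('top'); np.savez('top1.npz',c=c,K=K,T=T)
m=np.zeros(c.shape[:2],np.uint8); m[180:240,80:135]=(c[180:240,80:135].max(2)<45)
for k in rect(m,20,2000):
    P=np.array([ray(K,T,u,v,.095)[:2] for u,v in k[:,0]],np.float32)*1000
    print('lever',cv2.minAreaRect(P))
save('top1',cv2.resize(c[130:290,60:320],None,fx=3,fy=3))
E
```

```text
t 4.78 p [445.3 169.  206.7] yaw_y 86.1 F [0.3 0.2 0. ] w 42.7 q [-0.62  0.12  0.13  2.07 -0.02  0.95  1.03]
lever ((541.0342407226562, 257.7530212402344), (22.69112777709961, 11.83852767944336), 4.493642330169678)
lever ((509.0260314941406, 263.9742431640625), (109.57540893554688, 26.582399368286133), 31.989713668823242)
```

View pics/top1.png

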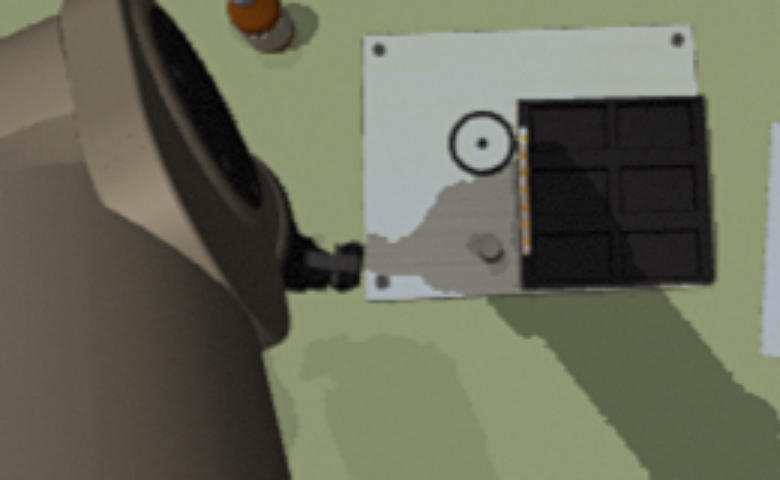

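Run:
```python
from meas import *
d=np.load('top1.npz'); c,K,T=d['c'],d['K'],d['T']
f=lambda x,y,z:(ray(K,T,60+x/3-.33,130+y/3-.33,z)*1000).round(1)[:2]
print([f(*p,.028) for p in((517,100),(704,96),(715,287),(522,289))],'rib',f(613,190,.028),'post',f(489,246,.057),'hub')
print('plate corners',[f(*p,.012) for p in((363,36),(691,26),(366,299))])
```

```text
[array([618.3,  21.4]), array([ 625.9, -143.9]), array([ 457. , -151.9]), array([452.3,  12.8])] rib [539.5 -63.9] post [484.8  40.4] hub
plate corners [array([679. , 162.1]), array([ 696.3, -134.9]), array([442.8, 146.9])]
```

Request:
apply_moves(moves=[[[0.016,-0.039,0,0.0195,0.5],[0.016,-0.039,0,0.0195,0.5],[0.016,-0.039,0,0.0195,0.5],[0.016,-0.039,0,0.0195,0.5],[0.015,-0.039,-0.03,0.0195,0.5],[0.015,-0.039,-0.04,0.0195,0.5],[0,0,0,0,0.5]]])

```text
clock: 5.7
eef_pos: [0.5381, -0.0665, 0.1339]
ee_rot: [[-0.999, -0.045, -0.004], [-0.045, 0.999, -0.002], [0.004, -0.002, -1.0]]
ft_force: [-0.4, 0.3, 0.9]
width: 0.043
```

```bash
python3 st.py
python3 - <<'E'
from meas import *
c,K,T=cam('wrist'); np.savez('w2.npz',c=c,K=K,T=T); save('w2',c)
E
```

```text
t 5.7 p [538.1 -66.5 133.9] yaw_y 92.6 F [-0.4  0.3  0.9] w 43.0 q [-0.23  0.33  0.29  2.01 -0.12  0.82  1.74]
```

View pics/w2.png

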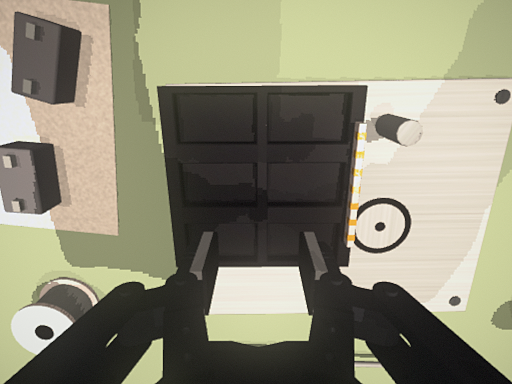

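Run:
```python
from meas import *
d=np.load('w2.npz'); K,T=d['K'],d['T']
f=lambda x,y,z:(ray(K,T,x,y,z)*1000).round(1)[:2]
for p in((160,87),(366,86),(263,158),(263,210),(263,184),(350,265),(178,265)): print(p,f(*p,.028))
print('post',f(405,130,.057),'ring',f(381,226,.012))
print('tcp proj',proj(K,T,[.5381,-.0665,.028]))
```

```text
(160, 87) [ 463.1 -147.6]
(366, 86) [455.   14.2]
(263, 158) [516.7 -63.6]
(263, 210) [564.6 -61.2]
(263, 184) [540.  -62.5]
(350, 265) [618.1  25. ]
(178, 265) [ 626. -140.]
post [483.9  37.5] ring [583.3  54.9]
tcp proj [258.47834668 181.77702908]
```

Request:
apply_moves(moves=[[[0,0,0,-0.18,0.5],[0,0,0,-0.18,0.5],[0,0,0,-0.18,0.5],[0,0,0,-0.18,0.5],[0,0,0,-0.18,0.5],[0,0,0,-0.18,0.5],[0,0,0,-0.18,0.5],[0,0,0,-0.18,0.5],[0,0,0,-0.18,0.5]]])

```text
clock: 6.88
eef_pos: [0.5398, -0.0616, 0.1375]
ee_rot: [[0.005, 1.0, 0.001], [1.0, -0.005, 0.002], [0.002, 0.001, -1.0]]
ft_force: [-0.0, 0.9, 0.9]
width: 0.0428
```

Request:
apply_moves(moves=[[[0,0,0,-0.18,0.55],[0,0,0,-0.18,0.55],[0,0,0,-0.18,0.55],[0,0,0,-0.18,0.55],[0,0,0,-0.18,0.55],[0,0,0,-0.18,0.55],[0,0,0,-0.18,0.55],[0,0,0,-0.18,0.55],[0,0,0,-0.0816,0.55]]])

```text
clock: 8.0
eef_pos: [0.5397, -0.0613, 0.137]
ee_rot: [[0.999, 0.046, 0.001], [0.046, -0.999, 0.002], [0.001, -0.002, -1.0]]
ft_force: [-0.3, -0.3, 1.1]
width: 0.0387
```

```bash
python3 st.py
```

```text
t 8.0 p [539.7 -61.3 137. ] yaw_y -87.3 F [-0.3 -0.3  1.1] w 38.7 q [-0.79  0.53  1.05  2.03 -0.59  0.91 -0.95]
```

Request:
apply_moves(moves=[[[0,-0.002,-0.04,0,0.55],[0,0,-0.04,0,0.55],[0,0,-0.02,0,0.55],[0,0,-0.01,0,0.55],[0,0,-0.005,0,0.55],[0,0,0,0,0.55]]])

```text
clock: 8.75
eef_pos: [0.5399, -0.0646, 0.0219]
ee_rot: [[0.999, 0.049, 0.001], [0.049, -0.999, 0.001], [0.001, -0.001, -1.0]]
ft_force: [0.2, -0.7, 0.1]
width: 0.0386
```

```bash
python3 st.py
```

```text
t 8.75 p [539.9 -64.6  21.9] yaw_y -87.2 F [ 0.2 -0.7  0.1] w 38.6 q [-0.63  0.68  0.83  2.09 -0.78  0.72 -0.8 ]
```

Request:
apply_moves(moves=[[[0,0,-0.002,0,1.0],[0,0,0,0,1.0],[0,0,0,0,1.0],[0,0,0,0,1.0],[0,0,0,0,1.0]]], squeeze=50)

```text
clock: 9.38
eef_pos: [0.5398, -0.0647, 0.0198]
ee_rot: [[0.999, 0.049, 0.001], [0.049, -0.999, 0.001], [0.001, -0.001, -1.0]]
ft_force: [-1.2, 0.6, 5.3]
width: 0.0083
```

```bash
python3 st.py
```

```text
t 9.38 p [539.8 -64.7  19.8] yaw_y -87.2 F [-1.2  0.6  5.3] w 8.3 q [-0.62  0.68  0.83  2.09 -0.78  0.72 -0.8 ]
```

Run:
```python
import numpy as np
post=np.array([484.5,38.5])
def ctr(a,s,D): xc=np.array([np.cos(a),np.sin(a)]); yc=np.array([-xc[1],xc[0]]); return post-D*xc-s*yc
A=np.radians(np.linspace(92.8,183.5,11)); S=np.linspace(50,18,11); D=[89]*9+[90,92]
P=np.array([[539.8,-64.7]]+[ctr(a,s,d) for a,s,d in zip(A,S,D)])
print(P[-1]); print(np.c_[np.diff(P,axis=0),np.r_[0,np.diff(A)]*1000].round(1))
```

```text
[575.22952774  62.08289201]
[[ -1.   16.7   0. ]
 [  9.8   9.  158.3]
 [  8.4   9.9 158.3]
 [  7.   10.7 158.3]
 [  5.5  11.2 158.3]
 [  4.   11.6 158.3]
 [  2.5  11.8 158.3]
 [  1.1  11.8 158.3]
 [ -0.3  11.6 158.3]
 [ -0.6  11.3 158.3]
 [ -0.9  11.2 158.3]]
```

Request:
apply_moves(moves=[[[-0.0005,0.0083,0,0,1],[-0.0005,0.0084,0,0,1],[0.0049,0.0045,0,0.079,1],[0.0049,0.0045,0,0.079,1],[0.0042,0.005,0,0.079,1],[0.0042,0.005,0,0.079,1],[0.0035,0.0053,0,0.079,1],[0.0035,0.0054,0,0.079,1],[0.0028,0.0056,0,0.079,1],[0.0027,0.0056,0,0.079,1],[0,0,0,0,1]]])

```text
clock: 10.75
eef_pos: [0.5724, -0.0075, 0.0202]
ee_rot: [[0.776, 0.631, 0.006], [0.631, -0.776, -0.002], [0.004, 0.005, -1.0]]
ft_force: [14.6, -6.8, -5.6]
width: 0.0081
```

```bash
python3 st.py;  python3 - <<'E'
from meas import *
c,K,T=cam('top'); np.savez('top2.npz',c=c,K=K,T=T); c2,K,T=cam('scene'); np.savez('sc2.npz',c=c2,K=K,T=T)
save('m2',np.hstack([cv2.resize(c[120:260,160:330],(486,400)),cv2.resize(c2[130:280,180:300],(314,400))]))
E
```

```text
t 10.75 p [572.4  -7.5  20.2] yaw_y -50.9 F [14.6 -6.8 -5.6] w 8.1 q [-0.61  0.65  0.67  2.02 -0.63  0.68 -0.42]
```

View pics/m2.png

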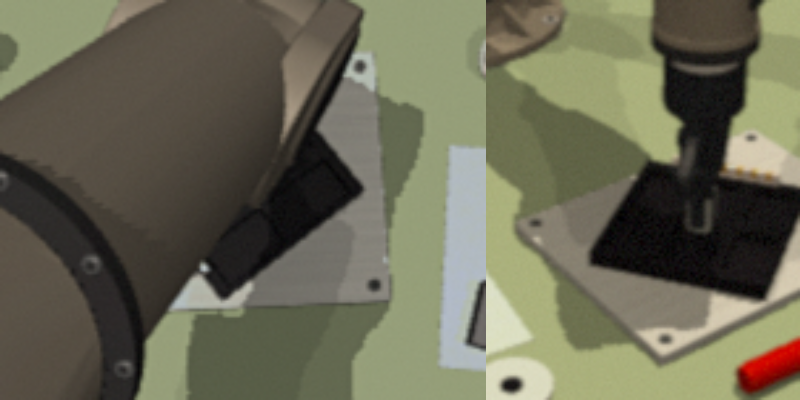

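The carrier is about 40° round and pressed on the post with about 15 N, and the rib grip is holding. I'll carry on turning.

Request:
apply_moves(moves=[[[0.002,0.0058,0,0.079,1],[0.002,0.0058,0,0.079,1],[0.0013,0.0059,0,0.079,1],[0.0012,0.0059,0,0.079,1],[0.0006,0.0059,0,0.079,1],[0.0005,0.0059,0,0.079,1],[-0.0001,0.0058,0,0.079,1],[-0.0002,0.0058,0,0.079,1],[-0.0003,0.0057,0,0.079,1],[-0.0003,0.0056,0,0.079,1],[0.0,0.0056,0,0.079,1],[0.001,0.0056,0,0.079,1]]])

```text
clock: 12.35
eef_pos: [0.5781, 0.0632, 0.0198]
ee_rot: [[-0.062, 0.998, 0.002], [0.998, 0.062, 0.001], [0.0, 0.002, -1.0]]
ft_force: [1.1, -4.1, 6.0]
width: 0.0081
```

```bash
python3 st.py
```

```text
t 12.35 p [578.1  63.2  19.8] yaw_y 3.5 F [ 1.1 -4.1  6. ] w 8.1 q [-0.55  0.59  0.43  1.99 -0.4   0.64  0.2 ]
```

Request:
apply_moves(moves=[[[0,0,0,0,0.6],[0,0,0,0,0.6],[0,0,0.02,0,0.6],[0,0,0.05,0,0.6],[0,0,0.06,0,0.6],[-0.04,0.03,0.03,0,0.6],[-0.04,0.06,0,0,0.6],[-0.025,0.06,0,0,0.6]]])

```text
clock: 13.35
eef_pos: [0.477, 0.2023, 0.1811]
ee_rot: [[-0.056, 0.998, 0.001], [0.998, 0.056, 0.002], [0.002, 0.001, -1.0]]
ft_force: [1.6, 1.3, -0.1]
width: 0.0344
```

```bash
python3 st.py;  python3 - <<'E'
from meas import *
c,K,T=cam('top'); np.savez('top3.npz',c=c,K=K,T=T); c2,K2,T2=cam('scene'); np.savez('sc3.npz',c=c2,K=K2,T=T2)
save('m3',np.hstack([cv2.resize(c[120:260,60:310],(500,280)),cv2.resize(c2[120:260,180:380],(300,280))]))
E
```

```text
t 13.35 p [477.  202.3 181.1] yaw_y 3.2 F [ 1.6  1.3 -0.1] w 34.4 q [-0.99  0.25  0.54  2.03 -0.16  0.9  -0.3 ]
```

View pics/m3.png

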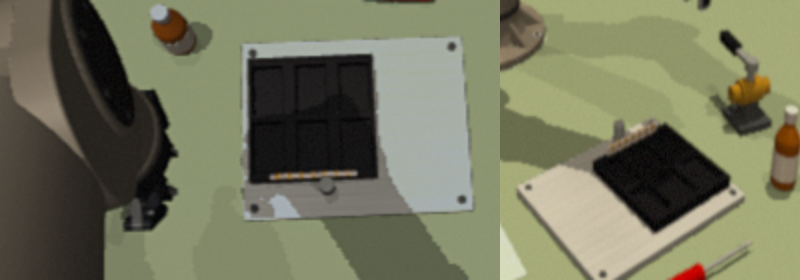

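Run:
```python
from meas import *
d=np.load('top3.npz'); K,T=d['K'],d['T']; c=d['c']
f=lambda x,y,z:(ray(K,T,60+x/2-.25,120+y/2-.25,z)*1000).round(1)[:2]
q=np.array([f(*p,.028) for p in((248,60),(372,55),(377,178),(250,180))]); print(q,q.mean(0))
print('ribcross',f(332,121,.028),f(297,122.5,.028), 'rib top/bot',f(339,62,.028),f(336,174,.028))
print(carrier(c,K,T,(178,140,252,215)))
d=np.load('sc3.npz'); K,T=d['K'],d['T']
g=lambda x,y,z:(ray(K,T,180+x*200/300-500*200/300,120+y/2,z)*1000).round(1)[:2]
print('lever hub',g(750,62,.1),'tip',g(722,36,.095))
```

```text
[[651.5 149.8]
 [662.5 -14.1]
 [497.4 -23.6]
 [491.6 139. ]] [575.75   62.775]
ribcross [571.3  36.5] [568.3  81.9] rib top/bot [651.7  29.5] [501.5  29.3]
((575.2723388671875, 61.79905319213867), (165.87197875976562, 161.91067504882812), 3.106822967529297)
lever hub [539.6 294.3] tip [441.  313.9]
```

Request:
apply_moves(moves=[[[-0.004,0.015,0,0.164,0.6],[-0.004,0.015,0,0.164,0.6],[-0.004,0.015,0,0.164,0.6],[-0.004,0.015,0,0.164,0.6],[-0.004,0.015,0,0.164,0.6],[-0.004,0.015,0,0.164,0.6],[-0.004,0.015,0,0.164,0.6],[-0.002,0.014,0,0.166,0.6],[0,0,0,0,0.6]]])

```text
clock: 14.58
eef_pos: [0.4482, 0.321, 0.1802]
ee_rot: [[-0.98, 0.198, 0.001], [0.198, 0.98, 0.0], [-0.0, 0.0, -1.0]]
ft_force: [-1.0, -0.4, 0.4]
width: 0.0341
```

```bash
python3 st.py;  python3 - <<'E'
from meas import *
c,K,T=cam('wrist'); save('w4',c)
print(proj(K,T,[.530,.304,.1]),proj(K,T,[.427,.325,.095]))
A=np.radians(np.linspace(168.5,72.5,11)); P=85*np.c_[np.cos(A),np.sin(A)]
print(np.diff(P,axis=0).round(1).tolist())
E
```

```text
t 14.57 p [448.2 321.  180.2] yaw_y 78.6 F [-1.  -0.4  0.4] w 34.1 q [-0.94  0.28  0.25  1.95 -0.09  0.92  0.72]
[257.59374975 280.34947733] [257.86223065 163.41023975]
[[4.0, 13.7], [6.2, 12.8], [8.3, 11.6], [10.1, 10.0], [11.6, 8.2], [12.8, 6.2], [13.7, 3.9], [14.1, 1.6], [14.2, -0.8], [13.9, -3.1]]
```

View pics/w4.png

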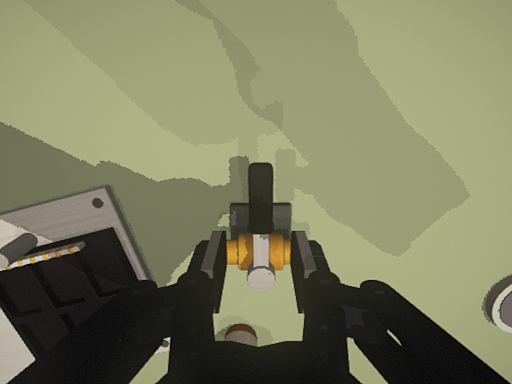

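The lever at (260,195) is centred between the fingers and square across the pipe, so the valve is shut. I'll go down and open it.

Request:
apply_moves(moves=[[[0,0,-0.03,0,0.6],[0,0,-0.03,0,0.6],[0,0,-0.025,0,0.6],[0,0,-0.02,0,0.6],[0,0,0,0,0.6]]])

```text
clock: 15.25
eef_pos: [0.4479, 0.3191, 0.0736]
ee_rot: [[-0.98, 0.201, -0.001], [0.201, 0.98, -0.002], [0.001, -0.002, -1.0]]
ft_force: [0.4, -0.2, -1.0]
width: 0.0344
```

Request:
apply_moves(moves=[[[0.004,0.0137,0,-0.1676,0.6],[0.0062,0.0128,0,-0.1676,0.6],[0.0083,0.0116,0,-0.1676,0.6],[0.0101,0.01,0,-0.1676,0.6],[0.0116,0.0082,0,-0.1676,0.6],[0.0128,0.0062,0,-0.1676,0.6],[0.0137,0.0039,0,-0.1676,0.6],[0.0141,0.0016,0,-0.1676,0.6],[0.0142,-0.0008,0,-0.1676,0.6],[0.0139,-0.0031,0,-0.1676,0.6],[0,0,0,0,0.6],[0,0,0,0,0.6]]])

```text
clock: 16.75
eef_pos: [0.554, 0.3856, 0.0751]
ee_rot: [[0.3, 0.954, -0.006], [0.954, -0.3, 0.001], [-0.001, -0.006, -1.0]]
ft_force: [-18.7, 0.5, 6.0]
width: 0.0346
```

```bash
python3 st.py
```

```text
t 16.75 p [554.  385.6  75.1] yaw_y -17.4 F [-18.7   0.5   6. ] w 34.6 q [-1.14  0.68  0.62  1.75 -0.5   0.89 -0.59]
```

Request:
apply_moves(moves=[[[-0.008,0,0,0,0.6],[0,0,0.04,0,0.5],[0,0,0.05,0,0.5],[0,0,0.03,0,0.2],[-0.005,-0.05,0.01,-0.15,0],[-0.005,-0.05,0.01,-0.15,0],[-0.005,-0.05,0.01,-0.15,0],[-0.005,-0.05,0.01,-0.15,0],[-0.005,-0.05,0.01,-0.15,0],[-0.005,-0.05,0.01,-0.15,0],[-0.005,-0.05,0,-0.15,0],[-0.005,-0.05,0,-0.15,0]]])

```text
clock: 18.25
eef_pos: [0.5086, -0.017, 0.2552]
ee_rot: [[0.998, 0.06, 0.001], [0.06, -0.998, 0.002], [0.001, -0.002, -1.0]]
ft_force: [1.2, 0.2, 0.1]
width: 0.0854
```

Request:
apply_moves(moves=[[[-0.002,-0.05,0,-0.07,0],[-0.002,-0.05,0,0,0],[-0.002,-0.05,0,0,0],[-0.002,-0.05,0,0,0],[-0.002,-0.05,0,0,0],[-0.002,-0.04,0,0,0],[0,0,0,0,0]]])

```text
clock: 19.12
eef_pos: [0.4954, -0.3091, 0.2555]
ee_rot: [[1.0, -0.01, 0.001], [-0.01, -1.0, -0.001], [0.001, 0.001, -1.0]]
ft_force: [0.0, 0.2, 0.5]
width: 0.0851
```

```bash
python3 st.py;  python3 - <<'E'
from meas import *
c,K,T=cam('wrist'); np.savez('w5.npz',c=c,K=K,T=T); t,K2,T2=cam('top'); np.savez('top5.npz',c=t,K=K2,T=T2)
save('m5',np.vstack([np.pad(c,((0,0),(0,18),(0,0))),cv2.resize(t[120:240,55:320],(530,240))])[:600,:])
E
```

```text
t 19.12 p [ 495.4 -309.1  255.5] yaw_y -90.6 F [0.  0.2 0.5] w 85.1 q [-0.37  0.43  1.09  1.83 -0.42  1.14 -0.72]
```

View pics/m5.png

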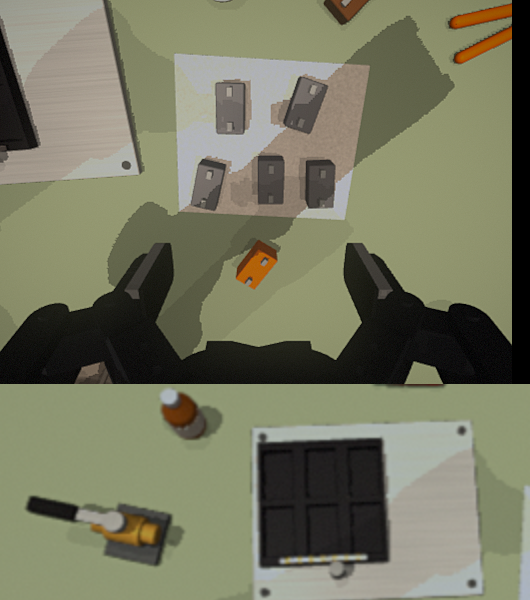

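```bash
cat > caps.py <<'E'
from meas import *
def caps(c,K,T,box,th,amin,amax,z=.030,exclude=None):
    x0,y0,x1,y1=box; m=np.zeros(c.shape[:2],np.uint8)
    w=c[y0:y1,x0:x1].astype(int); m[y0:y1,x0:x1]=(w.max(2)<th)&(w.max(2)-w.min(2)<35)
    m=cv2.morphologyEx(m,cv2.MORPH_CLOSE,np.ones((7,7))); m=cv2.morphologyEx(m,cv2.MORPH_OPEN,np.ones((3,3)))
    cp=(-T[:3,:3].T@T[:3,3])[:2]*1000; out=[]
    for k in rect(m,amin,amax):
        P=np.array([ray(K,T,u,v,z)[:2] for u,v in k[:,0]],np.float32)*1000
        (_,(w,h),a)=cv2.minAreaRect(P); a=np.radians(a if w>h else a+90)
        a=(a+np.pi/2)%np.pi-np.pi/2
        ctr=np.zeros(2)
        for ax,hs in((np.array([np.cos(a),np.sin(a)]),30),(np.array([-np.sin(a),np.cos(a)]),17)):
            p=P@ax; lo,hi=p.min(),p.max(); q=cp@ax
            ctr+=ax*(hi-hs if q<(lo+hi)/2 else lo+hs)
        out.append((ctr.round(1),round(float(np.degrees(a)),1),np.round([w,h]),cv2.minAreaRect(k)[0]))
    return out
E
python3 - <<'E'
from caps import *
d=np.load('top5.npz'); c,K,T=d['c'],d['K'],d['T']
for n in('top0','top5'):
    d=np.load(n+'.npz'); 
    for r in caps(d['c'],d['K'],d['T'],(305,165,410,260),110,60,2000): print(n,r[:3])
print(carrier(c,K,T,(178,130,252,215)))
m=np.zeros(c.shape[:2],np.uint8); m[160:205,55:100]=(c[160:205,55:100].max(2)<45)
for k in rect(m,10,2000):
    P=np.array([ray(K,T,u,v,.095)[:2] for u,v in k[:,0]],np.float32)*1000
    print('lever',cv2.minAreaRect(P))
d=np.load('w5.npz'); print('cam',(-d['T'][:3,:3].T@d['T'][:3,3]).round(3))
for th in(110,125):
  for r in caps(d['c'],d['K'],d['T'],(177,62,365,214),th,600,4000): print('w',th,r)
f=lambda x,y,z:(ray(K,T,55+x/2-.25,120+(y-384)/2-.25,z)*1000).round(1)[:2]
q=np.array([f(*p,.028) for p in((258,444),(382,439),(387,562),(261,566))]); print(q,q.mean(0))
E
```

```text
top0 (array([ 444.9, -390.7]), 1.0, array([59., 44.]))
top0 (array([ 446.8, -241.8]), -14.4, array([39., 63.]))
top0 (array([ 451.6, -324.6]), 0.3, array([59., 42.]))
top0 (array([ 547.8, -366. ]), -17.7, array([41., 66.]))
top0 (array([ 545.8, -274.9]), -2.2, array([37., 64.]))
top5 (array([ 543.8, -275. ]), -1.8, array([37., 60.]))
((575.8262939453125, 62.12299346923828), (164.45330810546875, 161.94239807128906), 3.3402388095855713)
lever ((544.8642578125, 378.3331604003906), (57.212825775146484, 17.882293701171875), 78.5080337524414)
cam [ 0.579 -0.31   0.398]
w 110 (array([ 448.9, -391. ]), -0.6, array([44., 66.]), (317.0, 183.0))
w 110 (array([ 455.3, -325.2]), -0.6, array([40., 65.]), (268.0, 179.0))
w 110 (array([ 549.8, -366.4]), -18.5, array([37., 60.]), (304.1309814453125, 104.72525024414062))
w 125 (array([ 447.7, -390.9]), 1.5, array([68., 46.]), (317.0, 183.5))
w 125 (array([ 437.7, -239.9]), -14.6, array([35., 79.]), (207.13658142089844, 187.52928161621094))
w 125 (array([ 453.9, -325.7]), -0.6, array([41., 66.]), (268.0, 179.5))
w 125 (array([ 548.2, -276.4]), -1.4, array([35., 62.]), (230.0, 106.5))
w 125 (array([ 549.3, -366.8]), -18.6, array([45., 60.]), (301.5297546386719, 103.79704284667969))
[[651.5 149.8]
 [662.5 -14.1]
 [497.4 -23.6]
 [489.1 137.6]] [575.125  62.425]
```

The valve lever lies along the pipe (78.5°), so it is fully open. The carrier is centred at (575.5,62.3) with the ring covered, and all five caps are located.

Request:
apply_moves(moves=[[[0.0263,0.0165,-0.04,-0.017,0.41],[0.0263,0.0165,-0.04,0,0.41],[0,0,-0.05,0,0.41],[0,0,-0.05,0,0.41],[0,0,-0.03,0,0.41],[0,0,-0.01,0,0.41],[0,0,0,0,0.41]]], squeeze=50)

```text
clock: 20.1
eef_pos: [0.5502, -0.2716, 0.0349]
ee_rot: [[1.0, -0.019, 0.0], [-0.019, -1.0, 0.0], [0.0, -0.0, -1.0]]
ft_force: [-0.1, 0.0, 0.4]
width: 0.0501
```

```bash
python3 st.py
python3 - <<'E'
from h import *
c,K,T=cam('wrist'); save('w6',c)
E
```

```text
t 20.1 p [ 550.2 -271.6   34.9] yaw_y -91.1 F [-0.1  0.   0.4] w 50.1 q [-0.22  0.73  0.8   1.92 -0.72  0.81 -0.61]
```

View pics/w6.png

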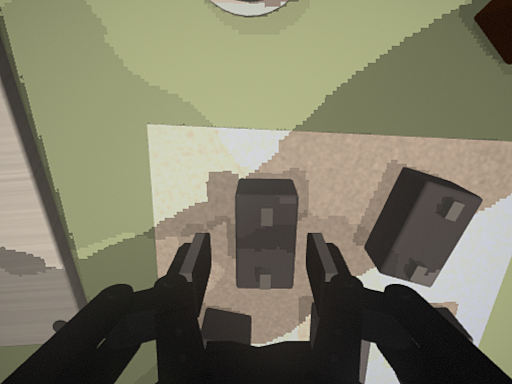

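Request:
apply_moves(moves=[[[-0.002,-0.004,-0.012,-0.008,0.41],[0,0,-0.012,0,0.41],[0,0,0,0,0.41],[0,0,0,0,0.75],[0,0,0,0,0.75],[0,0,0,0,0.75],[0,0,0,0,0.75]]])

```text
clock: 21.02
eef_pos: [0.5478, -0.2764, 0.0105]
ee_rot: [[1.0, -0.028, 0.0], [-0.028, -1.0, -0.0], [0.0, 0.0, -1.0]]
ft_force: [0.2, -0.2, 3.7]
width: 0.0329
```

```bash
python3 st.py
python3 - <<'E'
import numpy as np
C=np.array([575.5,62.3]);a=np.radians(183.3);x=np.array([np.cos(a),np.sin(a)]);y=np.array([-x[1],x[0]])
for i,(p,q) in enumerate([(-38,-57),(-38,0),(-38,57),(38,-57),(38,0),(38,57)]): print(i,(C+p*x+q*y).round(1))
E
```

```text
t 21.02 p [ 547.8 -276.4   10.5] yaw_y -91.6 F [ 0.2 -0.2  3.7] w 32.9 q [-0.19  0.76  0.77  1.93 -0.75  0.77 -0.58]
0 [610.2 121.4]
1 [613.4  64.5]
2 [616.7   7.6]
3 [534.3 117. ]
4 [537.6  60.1]
5 [540.8   3.2]
```

Request:
apply_moves(moves=[[[0,0,0.02,0,0.75],[0,0,0.05,0,0.75],[0,0,0.04,0,0.75],[0.013,0.05,0,0.02,0.75],[0.012,0.05,0,0.02,0.75],[0.012,0.05,0,0.02,0.75],[0.012,0.05,0,0.025,0.75],[0.012,0.05,0,0,0.75],[0.01,0.035,-0.02,0,0.75],[0,0,0,0,0.75]]])

```text
clock: 22.28
eef_pos: [0.6187, 0.0125, 0.0999]
ee_rot: [[0.998, 0.062, -0.001], [0.062, -0.998, 0.001], [-0.001, -0.001, -1.0]]
ft_force: [-1.0, -0.9, -0.1]
width: 0.033
```

```bash
python3 st.py
python3 - <<'E'
from h import *
c,K,T=cam('wrist'); np.savez('w7.npz',c=c,K=K,T=T); save('w7',c)
s=read_state(); p=s['eef_pos']; print(proj(K,T,p).round(0))
for dz in(-.011,.019): print([proj(K,T,[p[0]+dx,p[1],p[2]+dz]).round(0).tolist() for dx in(-.03,.03)])
E
```

```text
t 22.27 p [618.7  12.5  99.9] yaw_y -86.4 F [-1.  -0.9 -0.1] w 33.0 q [-0.76  0.66  0.89  1.88 -0.65  0.92 -1.06]
[263. 246.]
[[259.0, 280.0], [266.0, 187.0]]
[[259.0, 317.0], [268.0, 209.0]]
```

View pics/w7.png

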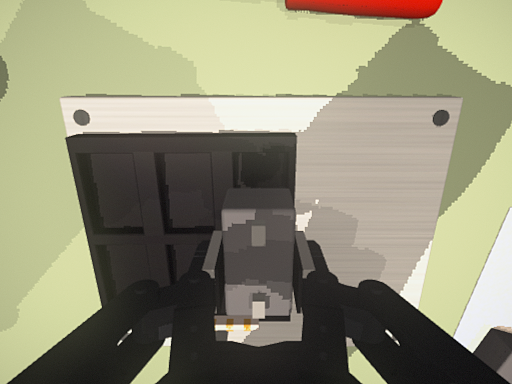

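Run:
```python
from h import *
d=np.load('w7.npz'); K,T,c=d['K'],d['T'],d['c']
f=lambda u,v,z=.028:(ray(K,T,u,v,z)*1000).round(1)[:2]
print('far corners',f(68,140),f(297,134)); 
C=np.array([575.5,62.3]);a=np.radians(183.3);x=np.array([np.cos(a),np.sin(a)]);y=np.array([-x[1],x[0]])
P=lambda X,Y,z:proj(K,T,np.r_[(C+X*x+Y*y)/1000,z]).round(0).tolist()
print('pred corners',P(-83,-83,.028),P(-83,83,.028),'p0',[P(X,Y,.028) for X,Y in((-71,-77),(-71,-37),(-71,37),(-71,77),(-5,-77),(-5,-37))])
m=cv2.resize(c[120:260,55:310],None,fx=3,fy=3,interpolation=cv2.INTER_CUBIC).astype(float); save('w7c',np.clip(m*2,0,255).astype(np.uint8))
```

```text
far corners [653.2 151. ] [667.7 -12.3]
pred corners [69.0, 140.0] [301.0, 141.0] p0 [[81.0, 156.0], [136.0, 156.0], [237.0, 157.0], [292.0, 157.0], [96.0, 236.0], [146.0, 236.0]]
```

View pics/w7c.png

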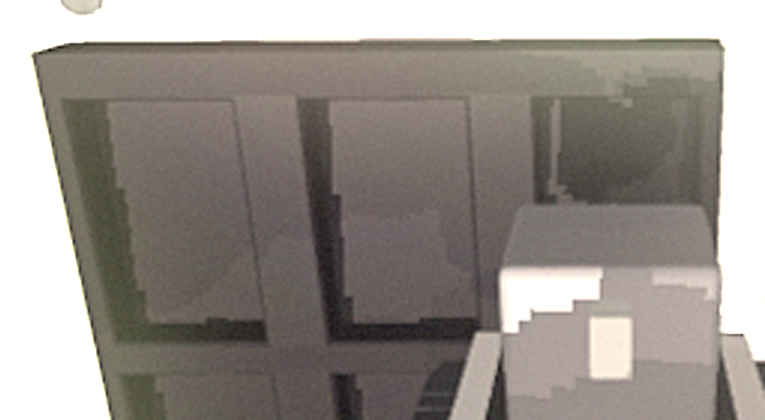

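```bash
cat > fit.py <<'E'
from h import *
def fit(K,T,px,loc,z=.028):   # rigid 2D fit of carrier points (mm)
    W=np.array([ray(K,T,u,v,z)[:2] for u,v in px])*1000; L=np.array(loc,float)
    lm,wm=L.mean(0),W.mean(0); A=L-lm;B=W-wm
    a=np.arctan2((A[:,0]*B[:,1]-A[:,1]*B[:,0]).sum(),(A*B).sum()); R=np.array([[np.cos(a),-np.sin(a)],[np.sin(a),np.cos(a)]])
    t=wm-R@lm; return t,np.degrees(a)%360,R,(W-(L@R.T+t))
E
python3 - <<'E'
from fit import *
d=np.load('w7.npz'); K,T=d['K'],d['T']
q=[(34,54),(722,48),(62,100),(235,99),(298,99),(468,97),(532,97),(118,343),(268,340),(331,342)]
px=[(55+(u+.5)/3-.5,120+(v+.5)/3-.5) for u,v in q]
loc=[(-83,-83),(-83,83),(-71,-77),(-71,-37),(-71,-20),(-71,20),(-71,37),(-5,-77),(-5,-37),(-5,-20)]
t,a,R,e=fit(K,T,px,loc); print(t.round(1),a.round(2)); print(e.round(1).tolist())
for i,(p,r) in enumerate([(-38,-57),(-38,0),(-38,57),(38,-57),(38,0),(38,57)]): print(i,(t+R@[p,r]).round(1))
E
```

```text
[578.4  64.4] 184.11
[[-0.4, -0.9], [-0.7, 1.2], [0.2, 0.8], [0.2, -1.1], [-0.1, 0.6], [0.1, -0.6], [-0.1, 0.9], [0.2, -0.4], [0.7, -0.4], [-0.1, -0.1]]
0 [612.2 123.9]
1 [616.3  67.1]
2 [620.4  10.2]
3 [536.4 118.5]
4 [540.5  61.6]
5 [544.6   4.8]
```

Request:
apply_moves(moves=[[[0.0005,-0.0044,-0.03,0,0.75],[0,0,-0.025,0,0.75],[0,0,-0.005,0,0.75],[0,0,-0.005,0,0.75],[0,0,-0.003,0,0.75],[0,0,-0.003,0,0.75],[0,0,0,0,0.75]]])

```text
clock: 23.2
eef_pos: [0.6227, 0.0027, 0.0353]
ee_rot: [[0.998, 0.056, 0.008], [0.056, -0.998, 0.002], [0.008, -0.001, -1.0]]
ft_force: [-14.9, 3.6, 71.2]
width: 0.0332
```

```bash
python3 st.py
```

```text
t 23.2 p [622.7   2.7  35.3] yaw_y -86.8 F [-14.9   3.6  71.2] w 33.2 q [-0.68  0.74  0.81  1.91 -0.73  0.81 -0.99]
```

Request:
apply_moves(moves=[[[0,0,0.006,0,0.75],[0,0,0.008,0,0.75],[0,0.0035,0,0,0.75],[0,0,0,0,0.75],[0,0,0,0,0.75]]])

```text
clock: 23.82
eef_pos: [0.619, 0.0079, 0.043]
ee_rot: [[0.998, 0.057, -0.001], [0.057, -0.998, -0.0], [-0.001, 0.0, -1.0]]
ft_force: [-1.1, -0.8, -0.7]
width: 0.033
```

```bash
python3 st.py
python3 - <<'E'
from h import *
c,K,T=cam('wrist'); np.savez('w8.npz',c=c,K=K,T=T); 
m=cv2.resize(c[110:340,50:330],None,fx=2.6,fy=2.6,interpolation=cv2.INTER_CUBIC).astype(float); save('w8c',np.clip(m*2,0,255).astype(np.uint8))
E
```

```text
t 23.82 p [619.    7.9  43. ] yaw_y -86.7 F [-1.1 -0.8 -0.7] w 33.0 q [-0.7   0.73  0.82  1.91 -0.72  0.83 -1.01]
```

View pics/w8c.png

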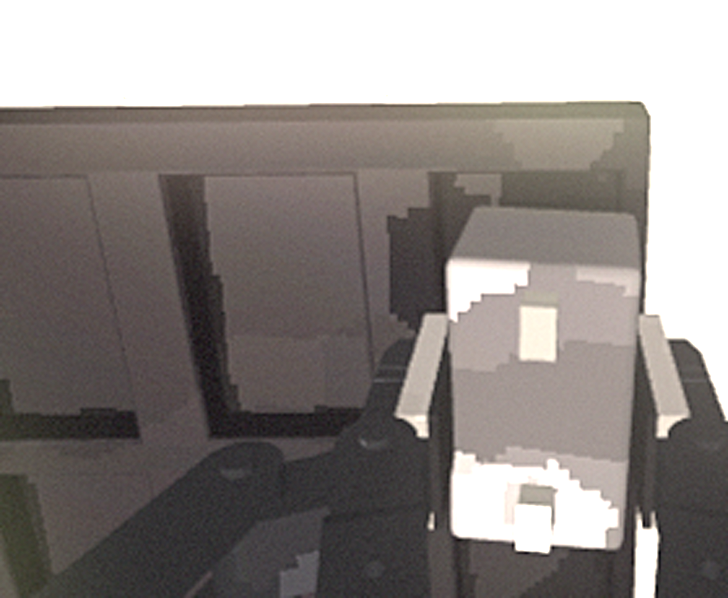

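```bash
python3 - <<'E'
from fit import *
d=np.load('w8.npz'); K,T=d['K'],d['T']
q=[(90,178),(160,175),(357,172),(430,172),(141,438),(209,437)]
px=[(50+(u+.5)/2.6-.5,110+(v+.5)/2.6-.5) for u,v in q]
loc=[(-71,-37),(-71,-20),(-71,20),(-71,37),(-5,-37),(-5,-20)]
t,a,R,e=fit(K,T,px,loc); print(t.round(1),a.round(2)); print(e.round(1).tolist(),'pocket2',t+R@[-38,57])
for z in(.028,.032,.036):print('capbottom',[ray(K,T,50+u/2.6,110+v/2.6,z)[:2].round(4)*1000 for u,v in((475,210),(635,213))])
p=read_state()['eef_pos'];print('tcp',proj(K,T,p), 'cap top pad centre')
E
python3 - <<'E'
from meas import *
c,K,T=cam('top'); np.savez('top6.npz',c=c,K=K,T=T)
for n in('top5','top6'):
    c=np.load(n+'.npz')['c']; g=c.max(2).astype(int)
    print(n,[ (v,[u for u in range(176,200) if (g[v,u]<60)][:1]) for v in(150,165,180,200,205)], g[150,176:186])
E
```

```text
[578.6  64.5] 183.96
[[-0.5, -1.3], [-0.1, 0.9], [0.1, -0.7], [-0.2, 0.9], [0.3, -0.4], [0.3, 0.4]] pocket2 [620.48709544  10.22081774]
capbottom [array([643.7,  23.5]), array([644.9, -10.8])]
capbottom [array([645.2,  23.2]), array([646.4, -10.2])]
capbottom [array([646.7,  23. ]), array([647.9,  -9.6])]
tcp [258.36107194 244.9584289 ] cap top pad centre
top5 [(150, [184]), (165, [185]), (180, [185]), (200, [185]), (205, [185])] [153 153 153 151 139 165 184 128  49  28]
top6 [(150, []), (165, []), (180, [196]), (200, [176]), (205, [176])] [94 93 95 94 93 93 93 92 92 91]
```

Run:
```python
from fit import *
d=np.load('w8.npz'); K,T=d['K'],d['T']
for z in(.058,.060,.062,.064,.068):print(z,[(ray(K,T,50+u/2.6,110+v/2.6,z)[:2]*1000).round(1).tolist() for u,v in((447,262),(638,262),(453,540),(622,549))])
print('cam',-T[:3,:3].T@T[:3,3], T[2,:3])
for h in (.043,.055,.062): print(h,proj(K,T,[.619,.0079,h]))
```

```text
0.058 [[644.9, 26.2], [646.8, -7.7], [583.2, 23.8], [582.8, -10.7]]
0.06 [[645.8, 26.0], [647.7, -7.4], [585.0, 23.6], [584.7, -10.3]]
0.062 [[646.7, 25.8], [648.6, -7.1], [586.9, 23.5], [586.6, -10.0]]
0.064 [[647.6, 25.6], [649.4, -6.7], [588.8, 23.3], [588.4, -9.6]]
0.068 [[649.4, 25.2], [651.2, -6.1], [592.6, 23.0], [592.2, -8.8]]
cam [0.70311857 0.01308275 0.18538802] [-0.32531445 -0.02095343 -0.94537372]
0.043 [258.13130182 244.97360231]
0.055 [258.18498279 257.44018702]
0.062 [258.2201994  265.61870532]
```

Request:
apply_moves(moves=[[[0,0,0.03,0,0.75],[-0.005,-0.025,0,0,0.75],[-0.007,-0.035,0,0,0.75],[-0.007,-0.033,0,0,0.75],[0,0,-0.025,0,0.75],[0,0,-0.015,0,0.75],[0,0,-0.006,0,0.75],[0,0,0,0,0.75],[0,0,-0.002,0,0.75],[0,0,0,0,0.75]]])

```text
clock: 25.18
eef_pos: [0.6005, -0.085, 0.0256]
ee_rot: [[0.998, 0.057, 0.0], [0.057, -0.998, 0.0], [0.001, -0.0, -1.0]]
ft_force: [-0.6, 1.0, -0.6]
width: 0.0333
```

```bash
python3 st.py
```

```text
t 25.18 p [600.5 -85.   25.6] yaw_y -86.7 F [-0.6  1.  -0.6] w 33.3 q [-0.54  0.73  0.79  1.94 -0.73  0.78 -0.84]
```

Request:
apply_moves(moves=[[[0,0,-0.002,0,0.75],[0,0,0,0,0.75],[0,0,0,0,0.5],[0,0,0,0,0.5],[0,0,0.05,0,0.41],[0,0,0.03,0,0.41],[0,0,0,0,0.41],[0,0,0,0,0.41]]])

```text
clock: 26.18
eef_pos: [0.6, -0.0848, 0.1028]
ee_rot: [[0.998, 0.057, -0.0], [0.057, -0.998, 0.0], [-0.0, -0.0, -1.0]]
ft_force: [-0.7, 0.0, -0.4]
width: 0.0506
```

```bash
python3 st.py
python3 - <<'E'
from h import *
c,K,T=cam('wrist'); np.savez('w9.npz',c=c,K=K,T=T); save('w9',cv2.resize(c[60:360,20:420],None,fx=2,fy=2,interpolation=cv2.INTER_CUBIC))
E
```

```text
t 26.18 p [600.  -84.8 102.8] yaw_y -86.7 F [-0.7  0.  -0.4] w 50.6 q [-0.61  0.64  0.9   1.91 -0.63  0.91 -0.91]
```

View pics/w9.png

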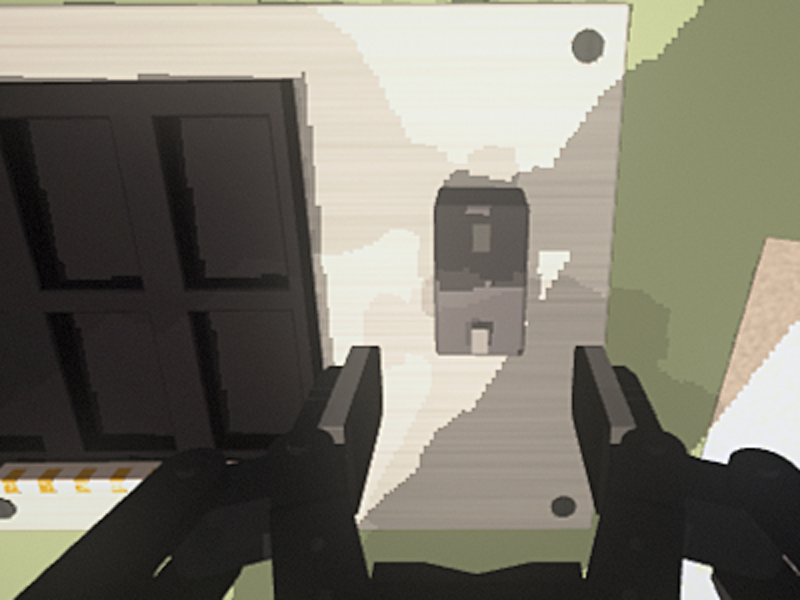

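Run:
```python
from fit import *
d=np.load('w9.npz'); K,T=d['K'],d['T']
r=lambda q:[(20+(u+.5)/2-.5,60+(v+.5)/2-.5) for u,v in q]
q=[(155,117),(272,115),(289,289),(188,290),(215,311),(110,117),(40,290),(143,290),(48,312),(155,311),(85,452),(185,450)]
loc=[(-71,37),(-71,77),(-5,77),(-5,37),(5,37),(-71,20),(-5,-20),(-5,20),(5,-20),(5,20),(71,-20),(71,20)]
t,a,R,e=fit(K,T,r(q),loc); print(t.round(1),a.round(2)); print(e.round(1).tolist())
for i,(p,s) in enumerate([(-38,-57),(-38,0),(-38,57),(38,-57),(38,0),(38,57)]): print(i,(t+R@[p,s]).round(1))
qc=r([(435,205),(529,205),(437,355),(524,354)])
for z in(.042,): 
  W=np.array([ray(K,T,u,v,z)[:2] for u,v in qc])*1000; print(W.round(1).tolist(),W.mean(0), W[0]-W[2])
```

```text
[578.2  62.6] 184.32
[[-0.3, 1.3], [-0.2, -0.3], [-1.2, 1.6], [-0.9, 1.1], [0.6, -7.9], [0.1, 0.3], [0.1, 1.9], [-0.6, 1.7], [0.7, 1.2], [0.6, -1.2], [0.3, 1.8], [0.8, -1.5]]
0 [611.8 122.3]
1 [616.1  65.5]
2 [620.4   8.7]
3 [536.  116.6]
4 [540.3  59.8]
5 [544.6   2.9]
[[628.7, -68.7], [630.6, -101.4], [569.9, -71.5], [572.2, -104.5]] [600.35891935 -86.53266769] [58.87506608  2.83972991]
```

Request:
apply_moves(moves=[[[0,0,-0.04,0,0.41],[0,0,-0.03,0,0.41],[0,0,-0.009,0,0.41],[0,0,0,0,0.41],[0,0,0,0,0.75],[0,0,0,0,0.75],[0,0,0,0,0.75],[0,0,0.02,0,0.75],[0,0,0.02,0,0.75]]])

```text
clock: 27.35
eef_pos: [0.6004, -0.0852, 0.0662]
ee_rot: [[0.998, 0.057, 0.001], [0.057, -0.998, 0.0], [0.001, -0.0, -1.0]]
ft_force: [0.1, -0.3, -1.4]
width: 0.0324
```

Request:
apply_moves(moves=[[[0.006,0.03,0,0.011,0.75],[0.007,0.03,0,0,0.75],[0.007,0.03,0,0,0.75],[0,0.006,0,0,0.75],[0,0,-0.01,0,0.75],[0,0,-0.008,0,0.75],[0,0,0,0,0.75],[0,0,0,0,0.75]]])

```text
clock: 28.35
eef_pos: [0.6202, 0.01, 0.0464]
ee_rot: [[0.998, 0.067, -0.0], [0.067, -0.998, -0.0], [-0.0, 0.0, -1.0]]
ft_force: [-0.0, 0.6, -0.8]
width: 0.0329
```

```bash
python3 st.py
```

```text
t 28.35 p [620.2  10.   46.4] yaw_y -86.2 F [-0.   0.6 -0.8] w 32.9 q [-0.71  0.72  0.82  1.9  -0.71  0.84 -1.  ]
```

Request:
apply_moves(moves=[[[0,0.001,-0.004,0,0.75],[0,0,-0.004,0,0.75],[0,0,-0.003,0,0.75],[0,0,0,0,0.75]]])

```text
clock: 28.85
eef_pos: [0.6201, 0.0118, 0.035]
ee_rot: [[0.998, 0.068, -0.0], [0.068, -0.998, -0.0], [-0.0, 0.0, -1.0]]
ft_force: [0.1, -0.0, -0.2]
width: 0.0328
```

```bash
python3 st.py
```

```text
t 28.85 p [620.1  11.8  35. ] yaw_y -86.1 F [ 0.1 -0.  -0.2] w 32.8 q [-0.7   0.74  0.81  1.91 -0.73  0.82 -1.  ]
```

Cap A is in the pocket with no force. I'll seat it and let go.

Request:
apply_moves(moves=[[[0,0,-0.004,0,0.75],[0,0,-0.0015,0,0.75],[0,0,0,0,0.75],[0,0,0,0,0.5],[0,0,0,0,0.5]]])

```text
clock: 29.48
eef_pos: [0.6202, 0.0119, 0.0297]
ee_rot: [[0.998, 0.068, 0.0], [0.068, -0.998, 0.0], [0.0, -0.0, -1.0]]
ft_force: [-0.7, 0.0, 0.3]
width: 0.0423
```

Request:
apply_moves(moves=[[[0,0,0.02,0,0.5],[0,0,0.05,0,0.45],[0,0,0.03,0,0.41],[0,0,0,0,0.41],[0,0,0,0,0.41]]])

```text
clock: 30.1
eef_pos: [0.6201, 0.0121, 0.13]
ee_rot: [[0.998, 0.068, 0.0], [0.068, -0.998, 0.0], [0.0, -0.0, -1.0]]
ft_force: [-0.0, 1.0, -1.0]
width: 0.0504
```

```bash
python3 st.py
python3 - <<'E'
from caps import *
c,K,T=cam('wrist'); np.savez('w10.npz',c=c,K=K,T=T)
# cap top face: predicted corners vs brightness for seated check
c,K,T=cam('top'); 
for r in caps(c,K,T,(305,165,410,260),110,60,2000): print(r[:3])
E
```

```text
t 30.1 p [620.1  12.1 130. ] yaw_y -86.1 F [-0.  1. -1.] w 50.4 q [-0.78  0.63  0.93  1.86 -0.61  0.97 -1.08]
(array([ 444.9, -389.4]), 1.1, array([59., 42.]))
(array([ 446.3, -239.9]), -15.4, array([36., 62.]))
(array([ 451.5, -323.7]), 1.0, array([59., 40.]))
(array([ 547.2, -364.5]), -18.8, array([39., 64.]))
```

Request:
apply_moves(moves=[[[-0.007,-0.038,0.005,-0.039,0.41],[-0.007,-0.038,0.005,-0.039,0.41],[-0.007,-0.038,0,-0.039,0.41],[-0.007,-0.038,0,-0.039,0.41],[-0.007,-0.038,0,-0.039,0.41],[-0.007,-0.038,0,-0.039,0.41],[-0.007,-0.038,0,-0.039,0.41],[-0.007,-0.038,0,-0.039,0.41],[-0.007,-0.038,0,-0.039,0.41],[-0.0076,-0.036,0,-0.036,0.41],[0,0,0,0,0.41],[0,0,0,0,0.41]]])

```text
clock: 31.7
eef_pos: [0.5495, -0.3657, 0.1391]
ee_rot: [[0.95, -0.313, -0.001], [-0.313, -0.95, 0.001], [-0.001, -0.0, -1.0]]
ft_force: [-0.0, 0.6, 0.4]
width: 0.0506
```

```bash
python3 st.py
cat > wc.py <<'E'
from caps import *
import sys
c,K,T=cam('wrist'); np.savez('wl.npz',c=c,K=K,T=T); p=read_state()['eef_pos']
u,v=proj(K,T,[p[0],p[1],.03]); print('tcp px',u.round(),v.round())
for r in caps(c,K,T,(0,20,512,250),int(sys.argv[1]) if len(sys.argv)>1 else 118,900,9000): print(r)
E
python3 wc.py; python3 wc.py 105
```

```text
t 31.7 p [ 549.5 -365.7  139.1] yaw_y -108.3 F [-0.   0.6  0.4] w 50.6 q [-0.16  0.7   0.97  1.76 -0.66  1.05 -0.84]
tcp px 257.0 180.0
(array([ 485.9, -392.6]), 71.7, array([55., 26.]), (308.5, 236.5))
(array([ 611.2, -158.1]), 18.1, array([121.,  37.]), (40.58911895751953, 209.744873046875))
(array([ 552.7, -361.1]), -18.4, array([40., 64.]), (256.0443115234375, 175.3169403076172))
(array([ 683.4, -304.9]), -31.0, array([30., 50.]), (124.41826629638672, 51.831905364990234))
tcp px 258.0 180.0
(array([ 615.7, -165.4]), 11.8, array([105.,  26.]), (33.01373291015625, 201.44046020507812))
(array([ 550.8, -367. ]), -19.0, array([34., 64.]), (260.0, 175.49996948242188))
(array([ 611.6, -528.3]), 45.3, array([117.,  67.]), (396.7047119140625, 41.66560363769531))
(array([ 685.8, -306.3]), -30.8, array([30., 46.]), (125.47933959960938, 50.552467346191406))
```

Request:
apply_moves(moves=[[[0.001,-0.0008,-0.05,-0.008,0.41],[0,0,-0.04,0,0.41],[0,0,-0.025,0,0.41],[0,0,-0.013,0,0.41],[0,0,0,0,0.41],[0,0,0,0,0.75],[0,0,0,0,0.75],[0,0,0,0,0.75],[0,0,0.03,0,0.75],[0,0,0.05,0,0.75],[0,0,0,0,0.75]]])

```text
clock: 33.17
eef_pos: [0.5521, -0.3684, 0.0958]
ee_rot: [[0.947, -0.321, 0.005], [-0.321, -0.947, -0.003], [0.006, 0.001, -1.0]]
ft_force: [0.8, 0.7, -2.4]
width: 0.0324
```

```bash
python3 st.py
```

```text
t 33.17 p [ 552.1 -368.4   95.8] yaw_y -108.7 F [ 0.8  0.7 -2.4] w 32.4 q [-0.13  0.75  0.92  1.78 -0.72  0.98 -0.81]
```

Request:
apply_moves(moves=[[[0.0065,0.043,0,0.039,0.75],[0.0065,0.043,0,0.039,0.75],[0.0065,0.043,0,0.039,0.75],[0.0065,0.043,0,0.039,0.75],[0.0065,0.043,0,0.039,0.75],[0.0065,0.043,0,0.039,0.75],[0.0065,0.043,0,0.039,0.75],[0.0065,0.043,0,0.039,0.75],[0.0065,0.043,0,0.039,0.75],[0.0065,0.043,0,0.041,0.75],[0,0.0045,-0.02,0,0.75],[0,0,0,0,0.75]]])

```text
clock: 34.67
eef_pos: [0.6144, 0.0676, 0.0703]
ee_rot: [[0.998, 0.065, -0.002], [0.065, -0.998, -0.001], [-0.002, 0.0, -1.0]]
ft_force: [0.0, -0.4, -1.7]
width: 0.0331
```

Request:
apply_moves(moves=[[[0,0,-0.02,0,0.75],[0,0,0,0,0.75],[0,0,0,0,0.75]]])

```text
clock: 35.05
eef_pos: [0.6157, 0.0667, 0.0519]
ee_rot: [[0.998, 0.064, -0.0], [0.064, -0.998, -0.0], [-0.0, 0.0, -1.0]]
ft_force: [0.2, -0.1, -2.1]
width: 0.0328
```

```bash
python3 st.py
python3 - <<'E'
from h import *
c,K,T=cam('wrist'); np.savez('w11.npz',c=c,K=K,T=T)
E
```

```text
t 35.05 p [615.7  66.7  51.9] yaw_y -86.3 F [ 0.2 -0.1 -2.1] w 32.8 q [-0.81  0.72  0.84  1.9  -0.71  0.85 -1.1 ]
```

Now y +1.5 mm, then lower it past the rim and check the force.

Request:
apply_moves(moves=[[[0.0003,0.0015,-0.004,0.003,0.75],[0,0,-0.004,0,0.75],[0,0,-0.004,0,0.75],[0,0,-0.003,0,0.75],[0,0,-0.002,0,0.75],[0,0,0,0,0.75]]])

```text
clock: 35.85
eef_pos: [0.6159, 0.069, 0.0347]
ee_rot: [[0.998, 0.068, -0.0], [0.068, -0.998, -0.0], [-0.0, 0.0, -1.0]]
ft_force: [-0.6, -1.0, -1.3]
width: 0.0328
```

```bash
python3 st.py
```

```text
t 35.85 p [615.9  69.   34.7] yaw_y -86.1 F [-0.6 -1.  -1.3] w 32.8 q [-0.8   0.74  0.81  1.91 -0.74  0.82 -1.08]
```

Request:
apply_moves(moves=[[[0,0,-0.004,0,0.75],[0,0,-0.002,0,0.75],[0,0,0,0,0.75],[0,0,0,0,0.5],[0,0,0,0,0.5],[0,0,0.03,0,0.5],[0,0,0.06,0,0.41],[0,0,0,0,0.41]]])

```text
clock: 36.85
eef_pos: [0.618, 0.0689, 0.1224]
ee_rot: [[0.998, 0.068, 0.005], [0.068, -0.998, 0.001], [0.005, -0.001, -1.0]]
ft_force: [-0.2, 0.4, -0.4]
width: 0.0505
```

```bash
python3 st.py
python3 - <<'E'
from caps import *
c,K,T=cam('top')
for r in caps(c,K,T,(305,165,410,260),110,60,2000): print(r[:3])
E
```

```text
t 36.85 p [618.   68.9 122.4] yaw_y -86.1 F [-0.2  0.4 -0.4] w 50.5 q [-0.87  0.64  0.93  1.87 -0.63  0.95 -1.16]
(array([ 445. , -389.7]), 0.8, array([59., 42.]))
(array([ 445.8, -241.4]), -15.0, array([38., 62.]))
(array([ 451.5, -323.7]), 1.0, array([59., 40.]))
```

Request:
apply_moves(moves=[[[-0.016,-0.039,0.012,-0.007,0.41],[-0.016,-0.039,0,-0.007,0.41],[-0.016,-0.039,0,-0.007,0.41],[-0.016,-0.039,0,-0.007,0.41],[-0.016,-0.039,0,-0.007,0.41],[-0.016,-0.039,0,-0.007,0.41],[-0.016,-0.039,0,-0.007,0.41],[-0.016,-0.039,0,-0.007,0.41],[-0.016,-0.039,0,-0.006,0.41],[-0.0177,-0.043,0,-0.006,0.41],[0,0,0,0,0.41],[0,0,0,0,0.41]]])

```text
clock: 38.4
eef_pos: [0.4541, -0.3244, 0.1301]
ee_rot: [[1.0, -0.0, -0.001], [-0.0, -1.0, 0.001], [-0.001, -0.001, -1.0]]
ft_force: [1.9, 0.2, 0.2]
width: 0.0506
```

```bash
python3 st.py; python3 wc.py; python3 wc.py 105
```

```text
t 38.4 p [ 454.1 -324.4  130.1] yaw_y -90.0 F [1.9 0.2 0.2] w 50.6 q [-0.22  0.53  0.96  2.   -0.55  0.9  -0.53]
tcp px 257.0 183.0
(array([ 448. , -389.9]), 1.5, array([65., 39.]), (332.189208984375, 186.5609893798828))
(array([ 454.9, -320.6]), -0.0, array([38., 64.]), (256.4467468261719, 179.28945922851562))
tcp px 258.0 184.0
(array([ 448.3, -389.9]), 1.5, array([65., 38.]), (333.30816650390625, 186.56234741210938))
(array([ 448.2, -242.8]), -15.1, array([37., 67.]), (166.2221221923828, 185.73377990722656))
(array([ 454.6, -324.7]), -1.0, array([33., 65.]), (259.5, 180.0))
(array([ 560.9, -462.7]), 52.2, array([59., 22.]), (453.2500305175781, 40.749996185302734))
(array([ 479.3, -170.9]), -1.0, array([ 50., 129.]), (69.99752807617188, 99.48816680908203))
```

Request:
apply_moves(moves=[[[0,0,-0.05,0,0.41],[0,0,-0.04,0,0.41],[0,0,-0.02,0,0.41],[0,0,-0.009,0,0.41],[0,0,0,0,0.41],[0,0,0,0,0.75],[0,0,0,0,0.75],[0,0,0,0,0.75],[0,0,0.03,0,0.75],[0,0,0.05,0,0.75]]])

```text
clock: 39.75
eef_pos: [0.4537, -0.3247, 0.0927]
ee_rot: [[1.0, -0.0, -0.001], [-0.0, -1.0, 0.001], [-0.001, -0.001, -1.0]]
ft_force: [1.6, 0.3, -0.5]
width: 0.0329
```

Request:
apply_moves(moves=[[[0.0131,0.0375,0,0.0057,0.75],[0.0131,0.0375,0,0.0057,0.75],[0.0131,0.0375,0,0.0057,0.75],[0.0131,0.0375,0,0.0057,0.75],[0.0131,0.0375,0,0.0057,0.75],[0.0131,0.0375,0,0.0057,0.75],[0.0131,0.0375,0,0.0057,0.75],[0.0131,0.0375,0,0.0057,0.75],[0.0131,0.0375,0,0.0057,0.75],[0.0131,0.0375,0,0.0057,0.75],[0.0131,0.0375,0,0.0057,0.75],[0.0135,0.0379,0,0.0053,0.75]]])

```text
clock: 41.25
eef_pos: [0.6123, 0.127, 0.0928]
ee_rot: [[0.998, 0.068, 0.001], [0.068, -0.998, 0.001], [0.001, -0.001, -1.0]]
ft_force: [-0.3, -0.9, -2.1]
width: 0.0329
```

Request:
apply_moves(moves=[[[0,0,0,0,0.75],[0,0,-0.02,0,0.75],[0,0,-0.02,0,0.75],[0,0,0,0,0.75],[0,0,0,0,0.75]]])

```text
clock: 41.88
eef_pos: [0.6119, 0.1247, 0.0518]
ee_rot: [[0.998, 0.067, -0.0], [0.067, -0.998, -0.0], [-0.0, 0.0, -1.0]]
ft_force: [-0.5, -0.6, -1.5]
width: 0.033
```

```bash
python3 st.py
```

```text
t 41.88 p [611.9 124.7  51.8] yaw_y -86.2 F [-0.5 -0.6 -1.5] w 33.0 q [-0.9   0.73  0.85  1.89 -0.72  0.86 -1.18]
```

Request:
apply_moves(moves=[[[-0.0002,0.0005,-0.004,0,0.75],[0,0,-0.004,0,0.75],[0,0,-0.004,0,0.75],[0,0,-0.003,0,0.75],[0,0,-0.002,0,0.75],[0,0,0,0,0.75]]])

```text
clock: 42.62
eef_pos: [0.6116, 0.1259, 0.0347]
ee_rot: [[0.998, 0.068, -0.0], [0.068, -0.998, -0.0], [-0.0, 0.0, -1.0]]
ft_force: [0.4, 0.3, -0.2]
width: 0.0326
```

```bash
python3 st.py
```

```text
t 42.62 p [611.6 125.9  34.7] yaw_y -86.1 F [ 0.4  0.3 -0.2] w 32.6 q [-0.89  0.75  0.82  1.9  -0.74  0.83 -1.17]
```

Request:
apply_moves(moves=[[[0,0,-0.004,0,0.75],[0,0,-0.002,0,0.75],[0,0,0,0,0.75],[0,0,0,0,0.5],[0,0,0,0,0.5],[0,0,0.04,0,0.5],[0,0,0.06,0,0.41],[0,0,0,0,0.41]]])

```text
clock: 43.62
eef_pos: [0.6137, 0.1259, 0.1326]
ee_rot: [[0.998, 0.068, 0.005], [0.068, -0.998, 0.002], [0.005, -0.001, -1.0]]
ft_force: [0.2, 0.4, -1.4]
width: 0.0505
```

Request:
apply_moves(moves=[[[-0.0145,-0.046,0,-0.004,0.41],[-0.0145,-0.046,0,-0.004,0.41],[-0.0145,-0.046,0,-0.004,0.41],[-0.0145,-0.046,0,-0.004,0.41],[-0.0145,-0.046,0,-0.004,0.41],[-0.0145,-0.046,0,-0.004,0.41],[-0.0145,-0.046,0,-0.004,0.41],[-0.0145,-0.046,0,-0.004,0.41],[-0.0145,-0.046,0,-0.004,0.41],[-0.0145,-0.046,0,-0.006,0.41],[-0.0183,-0.0555,0,0,0.41],[0,0,0,0,0.41]]])

```text
clock: 45.12
eef_pos: [0.4451, -0.3943, 0.1288]
ee_rot: [[1.0, 0.019, -0.001], [0.019, -1.0, -0.002], [-0.001, 0.002, -1.0]]
ft_force: [1.2, 0.4, -0.0]
width: 0.0505
```

Request:
apply_moves(moves=[[[0,0,0,0,0.41]]])

```text
clock: 45.25
eef_pos: [0.448, -0.3894, 0.1282]
ee_rot: [[1.0, 0.025, -0.001], [0.025, -1.0, 0.001], [-0.001, -0.001, -1.0]]
ft_force: [0.1, -0.2, -1.5]
width: 0.0504
```

```bash
python3 st.py; python3 wc.py; python3 wc.py 105
```

```text
t 45.25 p [ 448.  -389.4  128.2] yaw_y -88.5 F [ 0.1 -0.2 -1.5] w 50.4 q [-0.06  0.58  0.92  1.92 -0.57  0.93 -0.41]
tcp px 257.0 184.0
(array([ 447.9, -390.9]), 1.5, array([64., 34.]), (260.0, 181.0))
tcp px 258.0 184.0
(array([ 448.3, -390.4]), 1.1, array([64., 33.]), (261.0, 181.5))
(array([ 444.1, -239. ]), -20.9, array([47., 76.]), (90.33819580078125, 178.51858520507812))
(array([ 407.2, -167.8]), -30.0, array([ 39., 130.]), (26.5, 188.0))
(array([ 518.3, -557. ]), 37.1, array([104.,  39.]), (449.0252685546875, 85.2093734741211))
```

Request:
apply_moves(moves=[[[0,-0.0003,-0.05,0,0.41],[0,0,-0.04,0,0.41],[0,0,-0.02,0,0.41],[0,0,-0.0075,0,0.41],[0,0,0,0,0.41],[0,0,0,0,0.75],[0,0,0,0,0.75],[0,0,0,0,0.75],[0,0,0.03,0,0.75],[0,0,0.05,0,0.75]]])

```text
clock: 46.6
eef_pos: [0.4478, -0.3895, 0.0921]
ee_rot: [[1.0, 0.026, -0.001], [0.026, -1.0, 0.001], [-0.001, -0.001, -1.0]]
ft_force: [0.6, -0.1, 0.1]
width: 0.0325
```

Request:
apply_moves(moves=[[[0.0096,0.0396,0,0.0042,0.75],[0.0096,0.0396,0,0.0042,0.75],[0.0096,0.0396,0,0.0042,0.75],[0.0096,0.0396,0,0.0042,0.75],[0.0096,0.0396,0,0.0042,0.75],[0.0096,0.0396,0,0.0042,0.75],[0.0096,0.0396,0,0.0042,0.75],[0.0096,0.0396,0,0.0042,0.75],[0.0096,0.0396,0,0.0042,0.75],[0.0099,0.0396,0,0.0042,0.75],[0,0,0,0,0.75],[0,0,0,0,0.75]]])

```text
clock: 48.1
eef_pos: [0.5446, 0.0058, 0.0918]
ee_rot: [[0.998, 0.068, 0.001], [0.068, -0.998, 0.0], [0.001, -0.0, -1.0]]
ft_force: [-0.4, -0.1, -1.5]
width: 0.0325
```

Request:
apply_moves(moves=[[[0,0,-0.02,0,0.75],[0,0,-0.02,0,0.75],[0,0,0,0,0.75],[0,0,0,0,0.75]]])

```text
clock: 48.6
eef_pos: [0.5446, 0.0055, 0.0512]
ee_rot: [[0.998, 0.067, -0.0], [0.067, -0.998, -0.0], [-0.0, 0.0, -1.0]]
ft_force: [-0.0, -0.6, -0.7]
width: 0.0326
```

```bash
python3 st.py
```

```text
t 48.6 p [544.6   5.5  51.2] yaw_y -86.2 F [-0.  -0.6 -0.7] w 32.6 q [-0.78  0.63  0.86  2.08 -0.7   0.76 -0.98]
```

Request:
apply_moves(moves=[[[-0.0002,0.0004,-0.004,0,0.75],[0,0,-0.004,0,0.75],[0,0,-0.004,0,0.75],[0,0,-0.003,0,0.75],[0,0,-0.002,0,0.75],[0,0,0,0,0.75]]])

```text
clock: 49.35
eef_pos: [0.5444, 0.0065, 0.0342]
ee_rot: [[0.998, 0.068, -0.0], [0.068, -0.998, -0.0], [-0.0, -0.0, -1.0]]
ft_force: [-0.3, -0.3, -0.9]
width: 0.0324
```

```bash
python3 st.py
```

```text
t 49.35 p [544.4   6.5  34.2] yaw_y -86.1 F [-0.3 -0.3 -0.9] w 32.4 q [-0.76  0.65  0.83  2.08 -0.73  0.73 -0.95]
```

Request:
apply_moves(moves=[[[0,0,-0.004,0,0.75],[0,0,-0.0017,0,0.75],[0,0,0,0,0.75],[0,0,0,0,0.5],[0,0,0,0,0.5],[0,0,0.04,0,0.5],[0,0,0.06,0,0.41],[0,0,0,0,0.41]]])

```text
clock: 50.35
eef_pos: [0.5463, 0.0065, 0.1318]
ee_rot: [[0.998, 0.068, 0.005], [0.068, -0.998, 0.001], [0.005, -0.001, -1.0]]
ft_force: [-0.5, 0.6, -0.8]
width: 0.0505
```

Request:
apply_moves(moves=[[[-0.012,-0.031,0,-0.041,0.41],[-0.012,-0.031,0,-0.041,0.41],[-0.012,-0.031,0,-0.041,0.41],[-0.012,-0.031,0,-0.041,0.41],[-0.012,-0.031,0,-0.041,0.41],[-0.012,-0.031,0,-0.041,0.41],[-0.012,-0.031,0,-0.041,0.41],[-0.012,-0.031,0,-0.041,0.41],[0,0,0,0,0.41],[0,0,0,0,0.41]]])

```text
clock: 51.6
eef_pos: [0.4477, -0.2415, 0.128]
ee_rot: [[0.966, -0.258, -0.001], [-0.258, -0.966, 0.0], [-0.001, -0.0, -1.0]]
ft_force: [0.1, 0.7, -0.7]
width: 0.0505
```

```bash
python3 st.py; python3 wc.py; python3 wc.py 105
```

```text
t 51.6 p [ 447.7 -241.5  128. ] yaw_y -104.9 F [ 0.1  0.7 -0.7] w 50.5 q [-0.47  0.5   1.08  2.11 -0.58  0.87 -0.87]
tcp px 257.0 184.0
(array([ 571.4, -168.1]), 3.5, array([133.,   8.]), (121.43606567382812, 102.09323120117188))
tcp px 258.0 184.0
(array([ 402.7, -286.4]), -14.9, array([89., 97.]), (290.0, 196.5))
(array([ 571.6, -168.3]), 3.6, array([133.,   7.]), (122.02715301513672, 102.32298278808594))
```

Run:
```python
from caps import *
d=np.load('wl.npz'); c,K,T=d['c'],d['K'],d['T']
for th in(70,80,90,98,112):
  for r in caps(c,K,T,(200,100,320,245),th,900,9000): print(th,r)
c,K,T=cam('top')
for r in caps(c,K,T,(305,165,410,260),110,60,2000): print('top',r[:3])
```

```text
80 (array([ 448.9, -241.6]), -14.8, array([33., 63.]), (258.5627136230469, 180.25994873046875))
90 (array([ 448.8, -241.6]), -14.5, array([33., 64.]), (258.5, 180.0))
98 (array([ 412., -271.]), -14.5, array([71., 92.]), (279.0, 194.0))
112 (array([ 402.9, -255.4]), 75.1, array([108.,  92.]), (259.5, 194.0))
```

Request:
apply_moves(moves=[[[0.001,0,-0.05,0,0.41],[0,0,-0.04,0,0.41],[0,0,-0.02,0,0.41],[0,0,-0.0075,0,0.41],[0,0,0,0,0.41],[0,0,0,0,0.75],[0,0,0,0,0.75],[0,0,0,0,0.75],[0,0,0.03,0,0.75],[0,0,0.05,0,0.75]]])

```text
clock: 53.0
eef_pos: [0.4489, -0.2413, 0.092]
ee_rot: [[0.966, -0.257, -0.001], [-0.257, -0.966, 0.0], [-0.002, 0.0, -1.0]]
ft_force: [1.7, -0.2, -0.0]
width: 0.0332
```

Request:
apply_moves(moves=[[[0.0087,0.0362,0,0.033,0.75],[0.0087,0.0362,0,0.033,0.75],[0.0087,0.0362,0,0.033,0.75],[0.0087,0.0362,0,0.033,0.75],[0.0087,0.0362,0,0.033,0.75],[0.0087,0.0362,0,0.033,0.75],[0.0087,0.0362,0,0.033,0.75],[0.0087,0.0362,0,0.033,0.75],[0.0087,0.0362,0,0.033,0.75],[0.0086,0.036,0,0.031,0.75],[0,0,0,0,0.75],[0,0,0,0,0.75]]])

```text
clock: 54.5
eef_pos: [0.5362, 0.12, 0.0915]
ee_rot: [[0.998, 0.068, 0.0], [0.068, -0.998, 0.0], [0.0, -0.0, -1.0]]
ft_force: [-0.9, -1.1, -1.8]
width: 0.0327
```

Request:
apply_moves(moves=[[[0,0,-0.02,0,0.75],[0,0,-0.02,0,0.75],[0,0,0,0,0.75],[0,0,0,0,0.75]]])

```text
clock: 55.0
eef_pos: [0.5364, 0.1197, 0.051]
ee_rot: [[0.998, 0.067, -0.0], [0.067, -0.998, -0.0], [-0.0, 0.0, -1.0]]
ft_force: [-0.2, 0.4, 0.4]
width: 0.0328
```

```bash
python3 st.py
```

```text
t 55.0 p [536.4 119.7  51. ] yaw_y -86.1 F [-0.2  0.4  0.4] w 32.8 q [-0.99  0.64  0.87  2.06 -0.72  0.77 -1.18]
```

Request:
apply_moves(moves=[[[-0.0003,0.0004,-0.004,0,0.75],[0,0,-0.004,0,0.75],[0,0,-0.004,0,0.75],[0,0,-0.003,0,0.75],[0,0,-0.002,0,0.75],[0,0,0,0,0.75]]])

```text
clock: 55.75
eef_pos: [0.536, 0.1207, 0.034]
ee_rot: [[0.998, 0.068, -0.0], [0.068, -0.998, -0.0], [-0.0, 0.0, -1.0]]
ft_force: [-0.1, 0.0, -1.4]
width: 0.033
```

```bash
python3 st.py
```

```text
t 55.75 p [536.  120.7  34. ] yaw_y -86.1 F [-0.1  0.  -1.4] w 33.0 q [-0.97  0.66  0.84  2.07 -0.74  0.74 -1.16]
```

Request:
apply_moves(moves=[[[0,0,-0.004,0,0.75],[0,0,-0.0015,0,0.75],[0,0,0,0,0.75],[0,0,0,0,0.5],[0,0,0,0,0.5],[0,0,0.04,0,0.5],[0,0,0.06,0,0.41],[0,0,0.05,0,0.41]]])

```text
clock: 56.75
eef_pos: [0.536, 0.1204, 0.1804]
ee_rot: [[0.998, 0.068, 0.0], [0.068, -0.998, -0.0], [0.0, 0.0, -1.0]]
ft_force: [1.1, 1.0, 0.0]
width: 0.0502
```

Request:
apply_moves(moves=[[[-0.004,-0.04,0.006,0,0.3],[-0.004,-0.04,0.006,0,0.3],[-0.004,-0.04,0.006,0,0.3],[-0.004,-0.04,0.006,0,0.3],[-0.004,-0.04,0.006,0,0.3],[-0.004,-0.04,0.006,0,0.3],[-0.004,-0.04,0.006,0,0.3],[-0.004,-0.04,0.006,0,0.3],[-0.004,-0.04,0.006,0,0.3],[-0.004,-0.04,0.006,0,0.3],[0,-0.03,0,0,0.3],[0,0,0,0,0.3]]])

```text
clock: 58.25
eef_pos: [0.4951, -0.3117, 0.2387]
ee_rot: [[0.998, 0.065, -0.0], [0.065, -0.998, -0.001], [-0.0, 0.001, -1.0]]
ft_force: [-1.0, -1.1, -0.5]
width: 0.0597
```

```bash
python3 st.py
python3 - <<'E'
from meas import *
c,K,T=cam('top'); np.savez('top9.npz',c=c,K=K,T=T); s,K2,T2=cam('scene'); np.savez('sc9.npz',c=s,K=K2,T=T2)
br=lambda m:np.clip(m.astype(float)*1.8,0,255).astype(np.uint8)
a=np.vstack([cv2.resize(br(c[125:225,170:270]),(400,400),interpolation=cv2.INTER_CUBIC),cv2.resize(c[100:220,50:320],(400,178))])
b=np.vstack([cv2.resize(br(s[160:260,180:280]),(400,400),interpolation=cv2.INTER_CUBIC),cv2.resize(s[100:320,60:480],(400,178))])
save('fin',np.hstack([a,b]))
m=np.zeros(c.shape[:2],np.uint8); m[160:205,55:100]=(c[160:205,55:100].max(2)<45)
for k in rect(m,10,2000): print('lever',cv2.minAreaRect(np.array([ray(K,T,u,v,.095)[:2] for u,v in k[:,0]],np.float32)*1000))
E
```

```text
t 58.25 p [ 495.1 -311.7  238.7] yaw_y -86.3 F [-1.  -1.1 -0.5] w 59.7 q [-0.35  0.45  1.07  1.85 -0.43  1.11 -0.63]
lever ((544.7897338867188, 377.2698059082031), (59.33274841308594, 17.717374801635742), 78.04447937011719)
```

View pics/fin.png

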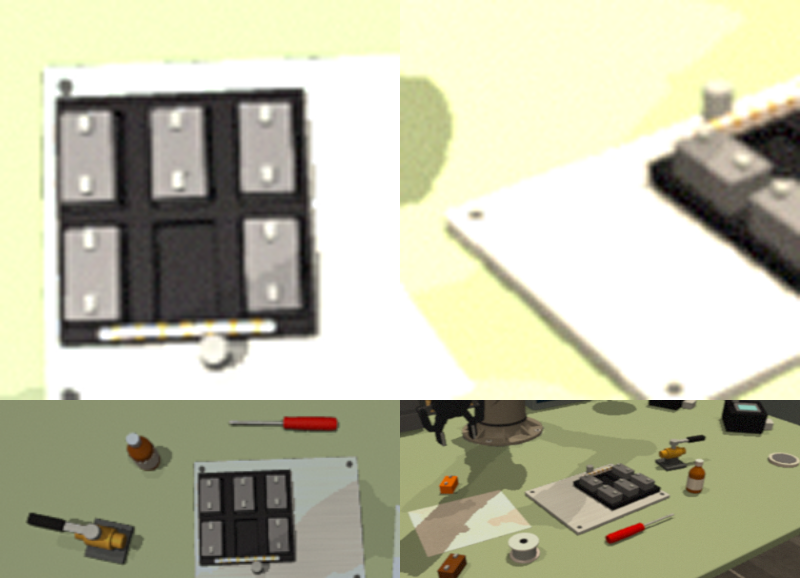

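The last picture shows five caps sitting level in their pockets. The strip is on the robot's side, the lever lies along the pipe, and the bystanders look unmoved. I'm handing in.

```bash
python3 -c "
from rig import *
print(hand_in())"
```

```text
the job is handed in; nothing more can be done
None
```

I handed the job in at about 58 s on the robot's clock, with all the steps done in order; the hand-in gives no verdict.

- **Valve and carrier:** I shut the valve to its stop. I then held the carrier by its middle rib and slid it a quarter turn round the post, pressing on the post with about 15 N, and opened the valve to its stop again.
- **Capacitors:** I found five grey capacitors and loaded them into pockets 0, 1, 2, 3 and 5. I left the brown and orange look-alikes alone.

**Last checks:**
- **Valve lever:** it points at about 78°, along the pipe (about 78.5°), so it is fully open.
- **Carrier:** it is square to within about 1°, with the strip towards the robot. The ring is about 15 mm or less from its centre along each axis.
- **Capacitors:** each one went past the rim with no contact force. All five look level in the last picture, but I took no final height measurement.
- **Bystanders:** the spool, bottle and screwdriver look unmoved in that picture.

**What went wrong or disagreed:**
- **Rim contact:** the first try at pocket 2 came down on the rim with about 71 N, because I took a reading while the arm was still settling. The carrier did not move. I set that capacitor down on the plate, gripped it again, and it then went in freely.
- **Carrier position:** the wrist and top cameras disagreed by about 2 to 3 mm. I went by the capacitor and carrier seen together in one wrist picture, and all five fits bore that out.

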